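# Load the smoker tray and lock it into the grill dock

### The arm

A 7-joint arm with a two-finger parallel gripper is mounted at the origin on the work surface. World frame = base frame: x ahead of the robot, y to its left, z up, the work surface at z = 0. Lengths are in m, angles in rad, forces in N, time in s.
With the tool pointing down it reaches from about 0.4 to 0.85 m from the base axis. Payload 10.4 kg.
Tool frame: the origin (TCP) lies at the very end of the fingers, on their centre line; the grasp point (between the pads) lies 19 mm behind it; z points along the fingers, y is the line along which they close (so a half turn about z gives the same grasp; the last joint's range is limited). The gripper opens to 87 mm and grips with 3 to 60 N. Pads are 19 mm wide; open, the fingers measure 117 mm over their backs; the gripper's body (75 mm by 190 mm) begins 51 mm behind the grasp point.
Start: joints at [-1.179, 0.332, -0.065, 1.46, 0.022, 1.35, -0.088], TCP at [0.252, 0.572, 0.223] pointing down, gripper open.
Joint ranges: [-2.6, 2.6], [-0.5, 2.12], [-1.47, 1.34], [0.16, 2.42], [-1.27, 4.41], [0.06, 2.06], [-2.6, 2.6]. Speed limits (rad/s): [2.22, 2.22, 2.79, 2.79, 3.14, 3.14, 3.14].

### API

Orientations are given as a unit quaternion [x, y, z, w].
In Python, from bench import read_state, cams, workorder gives the robot as it stands.
- The arm moves only by the shell command python3 -m crank 'ROWS' [FORCE]. ROWS is text: rows parted by semicolons, each of 5 numbers parted by spaces: the shift along the tool's x, y, z scaled (see below), then the turn about the tool's z scaled (see below), then the opening, from -1 (shut) to 1 (fully open). In form: dx dy dz yaw jaw; .... A call has 1 to 10 rows; each row shifts and turns the commanded pose from where the row before left it, along the tool's axes as they then stand; what a row does not reach is not made up. The controller multiplies each number of a shift by 200 mm and each number of a turn by 90 degrees. A row lasts 1/10 s, in which the tool goes at most 50 mm and 8.59 degrees, less where a joint would pass 70% of its speed; a pose out of reach is approached as far as the arm can. A call with a number of a shift or a turn outside -1 to 1 is refused whole. A call with a gripper value outside its range is refused whole. The fingers move at their own pace and stop on an object; FORCE is the grip in N (left out, the last holds). Time passes only in rows, so rows that do not move let the fingers close. It gives the time, the measured TCP pose, the force, the opening and the grip force at its end, in the units of the state.
- read_state(): the state, without advancing time (a new reading comes with each control period).
- cams.camera(name): name is "scene" or "top"; returns a dict with "img" (400x640x3 uint8, blue, green, red), "K" (3x3 intrinsics, pixels), "xyz" and "attitude" of the camera in the world. Camera axes: x right, y down, z forward; pixel columns grow to the right and rows downward; lengths in m; the calibration is good to about 2 mm. A picture is of the moment at which its call begins. There is no depth.
- workorder.close_job(): hands the job in; it is judged then, once.
The state is a dict: "time": time; "joint_positions": joint angles; "joint_vel": joint speeds; "joint_torque": joint torques, N m; "ee_pos": TCP position; "eef_rot": TCP orientation; "ft_force": force on the tool from outside, world axes, zero at the start; "torque": the same for the moment, N m; "width": finger opening in m; "grip_force": force on a finger pad.
Only numpy, scipy, OpenCV 4.12 (cv2) and the standard library are available. Lean on these libraries where they do the work, as an engineer would, in place of code of your own. Each camera call takes 0.05 s, during which the arm holds its last target. There are 200 camera calls.

### The job

Lay every block of smoking wood in the smoker tray, one to a cell, flat on its pale sawn face with the dark bark up and its tongue pointing to the tray's red wall; blocks that stand on edge must be turned down first. Only when the tray is filled, slide it (do not lift it) fully home against the stop of the dock, with the dock's red-gripped hold-down lever raised out of the way, then lower the lever fully so that its foot drops into the tray's gutter. Leave the green shaker, the scraper, the basting cup and the amber jar standing where they are.

Things in the scene. Friction and masses are not known exactly. Their poses are not given: they have to be found in the camera images.
- block_a: smoking-wood block (may be absent), 70 g: main part 56 x 40 x 26 mm (x, y, z) and a tongue 16 wide, 18 thick, sticking out 20 mm from its +x end. Origin at the main part's centre; +x to the tongue, +z out of the dark ridged bark, -z out of the pale flat face. Starts flat, bark up.
- block_a_tip (a point): end of the tongue of block_a, 48 mm from the block's origin along its +x
- block_b: smoking-wood block (may be absent), 70 g: main part 56 x 40 x 26 mm (x, y, z) and a tongue 16 wide, 18 thick, sticking out 20 mm from its +x end. Origin at the main part's centre; +x to the tongue, +z out of the dark ridged bark, -z out of the pale flat face. Starts flat, bark up.
- block_b_tip (a point): end of the tongue of block_b, 48 mm from the block's origin along its +x
- block_c: smoking-wood block (may be absent), 70 g: main part 56 x 40 x 26 mm (x, y, z) and a tongue 16 wide, 18 thick, sticking out 20 mm from its +x end. Origin at the main part's centre; +x to the tongue, +z out of the dark ridged bark, -z out of the pale flat face. Starts standing on a 56 x 26 mm edge, bark facing sideways (origin 20 mm up).
- block_c_tip (a point): end of the tongue of block_c, 48 mm from the block's origin along its +x
- block_d: smoking-wood block (may be absent), 70 g: main part 56 x 40 x 26 mm (x, y, z) and a tongue 16 wide, 18 thick, sticking out 20 mm from its +x end. Origin at the main part's centre; +x to the tongue, +z out of the dark ridged bark, -z out of the pale flat face. Starts standing on a 56 x 26 mm edge, bark facing sideways (origin 20 mm up).
- block_d_tip (a point): end of the tongue of block_d, 48 mm from the block's origin along its +x
- tray: loose steel tray, 0.6 kg. Origin at the underside, amid its four cells (2 x 2, each 92 mm in x by 70 mm in y inside, centres x = +-48, y = +-37 mm). Floor 4 mm thick; walls (at x = +-96, y = +-74) 16 mm and dividers 12 mm high over the shelf. Wall at +x is red. A centred block, tongue to red, has its origin 10 mm to -x of the cell centre
- tray_gutter (a point): middle of the empty gutter along the tray's +y side (tray y = 76 to 102 mm), 4 mm up; the gutter's outer lip is 18 mm high, its outer face at tray y = 106 mm
- tray_plate (a point): middle of the top edge of the tray's upright push plate (70 mm wide in x, 6 mm thick, 32 mm high) at tray y = -107 mm, 28 mm clear of the -y wall
- dock: fixed dock. Origin on the shelf at the middle of the face of its dark stop bar (200 mm along x, 24 mm high); the tray comes in towards +y until its lip touches the stop. Side fences, 24 mm high, leave 11 mm either side of the tray and flare at the mouth, 100 mm out; the pivot head, 74 mm tall, stands behind the stop
- dock_seat (a point): where the tray's origin lies when it is fully home, with the same axes (dock y = -107 mm)
- lever (a joint): hold-down lever, rad: 0 fully lowered (arm level), up to 1.25 raised; stays where left. A 50 mm foot hangs from the arm 45 mm from the pivot: at 0 it ends 10 mm above the shelf, in the gutter of a docked tray; below about 0.2 it bars the way of the tray's lip. Arm 12 mm wide, 130 mm long
- lever_pivot (a point): on the lever's hinge axis, which runs along the dock's x, 60 mm above the shelf, 32 mm behind (+y of) the stop face
- lever_grip (a point): on the axis of the lever's red grip bar, 16 mm thick, 60 mm long, parallel to the hinge, sticking out to the dock's -x from the arm's end; this point is 130 mm from the hinge axis, 36 mm to -x of the arm, and moves with the lever
- shaker: tall green glass shaker with steel lid, 60 mm across, 190 mm tall. Bystander; origin under its base
- scraper: black plastic scraper lying flat, 180 mm long. Bystander; origin under its base
- basting_cup: stainless basting cup, 72 mm across, 60 mm tall. Bystander; origin under its base
- rub_jar: amber jar, 64 mm across, 70 mm tall. Bystander; origin under its base

How it is judged:
On the way, in this order (a step that is already met when the one before it is completed fails the run):
1. every block lies in a tray cell, bark up, tongue to the red wall (angle between each of block_a, block_b, block_c, block_d's own z axis and vertical below 0.15 rad and z of each of block_a, block_b, block_c, block_d in the frame of tray below 0.023 m and angle between the x axis of each of block_a, block_b, block_c, block_d and the x axis of tray, either way round below 0.4 rad and ((x of block_a in the frame of tray between 0.025 and 0.051 m and x of block_a_tip in the frame of tray between 0.07 and 0.102 m and y of block_a in the frame of tray between 0.019 and 0.055 m) or (x of block_a in the frame of tray between 0.025 and 0.051 m and x of block_a_tip in the frame of tray between 0.07 and 0.102 m and y of block_a in the frame of tray between -0.055 and -0.019 m) or (x of block_a in the frame of tray between -0.071 and -0.045 m and x of block_a_tip in the frame of tray between -0.026 and 0.006 m and y of block_a in the frame of tray between 0.019 and 0.055 m) or (x of block_a in the frame of tray between -0.071 and -0.045 m and x of block_a_tip in the frame of tray between -0.026 and 0.006 m and y of block_a in the frame of tray between -0.055 and -0.019 m)) and ((x of block_b in the frame of tray between 0.025 and 0.051 m and x of block_b_tip in the frame of tray between 0.07 and 0.102 m and y of block_b in the frame of tray between 0.019 and 0.055 m) or (x of block_b in the frame of tray between 0.025 and 0.051 m and x of block_b_tip in the frame of tray between 0.07 and 0.102 m and y of block_b in the frame of tray between -0.055 and -0.019 m) or (x of block_b in the frame of tray between -0.071 and -0.045 m and x of block_b_tip in the frame of tray between -0.026 and 0.006 m and y of block_b in the frame of tray between 0.019 and 0.055 m) or (x of block_b in the frame of tray between -0.071 and -0.045 m and x of block_b_tip in the frame of tray between -0.026 and 0.006 m and y of block_b in the frame of tray between -0.055 and -0.019 m)) and ((x of block_c in the frame of tray between 0.025 and 0.051 m and x of block_c_tip in the frame of tray between 0.07 and 0.102 m and y of block_c in the frame of tray between 0.019 and 0.055 m) or (x of block_c in the frame of tray between 0.025 and 0.051 m and x of block_c_tip in the frame of tray between 0.07 and 0.102 m and y of block_c in the frame of tray between -0.055 and -0.019 m) or (x of block_c in the frame of tray between -0.071 and -0.045 m and x of block_c_tip in the frame of tray between -0.026 and 0.006 m and y of block_c in the frame of tray between 0.019 and 0.055 m) or (x of block_c in the frame of tray between -0.071 and -0.045 m and x of block_c_tip in the frame of tray between -0.026 and 0.006 m and y of block_c in the frame of tray between -0.055 and -0.019 m)) and ((x of block_d in the frame of tray between 0.025 and 0.051 m and x of block_d_tip in the frame of tray between 0.07 and 0.102 m and y of block_d in the frame of tray between 0.019 and 0.055 m) or (x of block_d in the frame of tray between 0.025 and 0.051 m and x of block_d_tip in the frame of tray between 0.07 and 0.102 m and y of block_d in the frame of tray between -0.055 and -0.019 m) or (x of block_d in the frame of tray between -0.071 and -0.045 m and x of block_d_tip in the frame of tray between -0.026 and 0.006 m and y of block_d in the frame of tray between 0.019 and 0.055 m) or (x of block_d in the frame of tray between -0.071 and -0.045 m and x of block_d_tip in the frame of tray between -0.026 and 0.006 m and y of block_d in the frame of tray between -0.055 and -0.019 m))), for 0.2 s.
2. the tray is fully home in the dock (x of tray in the frame of dock_seat between -0.018 and 0.018 m and y of tray in the frame of dock_seat between -0.009 and 0.009 m and angle between the x axis of tray and the x axis of dock_seat, either way round below 0.12 rad and height (world z) of tray below 0.006 m), for 0.2 s.
3. the lever is fully lowered over the docked tray (all of step 2 and value of joint lever below 0.1 rad), for 0.2 s.
At the end, for the whole second after the job is handed in: Every block present lies in a cell of its own, bark up (tilt under 0.15 rad), tongue to the red wall (within 0.4 rad); the tray is home in the dock (within 9 mm of the stop, 18 mm sideways, 0.12 rad) and at rest; the lever is below 0.1 rad (all of step 1 and all of step 3 and linear speed of tray below 0.02 m/s); the robot touches nothing.
It fails at once if the tray is lifted or tipped (height (world z) of tray above 0.03 m or angle between tray's own z axis and vertical above 0.3 rad).
It fails at once if a bystander is shoved more than 5 cm or knocked over (distance of any of shaker, scraper, basting_cup, rub_jar from where it was at the start of the episode above 0.05 m or angle between any of shaker, scraper, basting_cup, rub_jar's own z axis and vertical above 0.5 rad).
Of block_a, block_b, block_c, block_d only 3 to 4 are there at a start; the rules pass over those that are not, and their reading is None.
At some moment in a run one of block_a, block_b, tray may be knocked a few centimetres aside while the robot is not near it.
It also fails if it takes over 208 s, if anything falls off the work surface, if the arm or the gripper's body presses on something with over 40 N, if the wrist force passes 120 N, or if a joint passes its speed limit or range.

## Working session

There is one attempt and no reset: what is moved stays moved. The work goes in short steps, Python scripts to look and compute and a shell command to move; the robot and the scene stay as the last step left them, time stands still between calls to the robot, and variables do not carry over. Pictures are saved under pics/ and viewed, at most 19 in all, crops included, and the job is handed in when it is done.

```bash
ls; mkdir -p pics
python3 - <<'E'
from bench import read_state, cams, workorder
import cv2,numpy as np
s=read_state();print(s)
for n in("scene","top"):
    c=cams.camera(n);cv2.imwrite(f"pics/{n}0.png",c["img"]);print(n,c["K"],c["xyz"],c["attitude"])
E
```

```text
pics
{'time': 0.0, 'joint_positions': array([-1.17858526,  0.33289425, -0.0646997 ,  1.46095606,  0.0215953 ,
        1.34991518, -0.08850014]), 'joint_vel': array([-6.38229741e-04, -8.57431053e-05,  3.58700950e-04,  8.64431838e-04,
        9.63760668e-04,  1.03075426e-03, -1.04051354e-04]), 'joint_torque': array([-9.65161853e-04, -6.23255253e+01,  2.40183261e-02, -3.89900208e+01,
       -6.14945032e-02,  3.96586081e-02,  2.04140911e-04]), 'ee_pos': array([0.25172892, 0.57162562, 0.22173294]), 'eef_rot': array([ 2.05911971e-01,  9.78570240e-01, -7.28895891e-04, -1.20221561e-04]), 'ft_force': array([ 0.8429234 , -0.11631988, -0.0964479 ]), 'torque': array([-0.00580086,  0.02073552, -0.03032708]), 'grip_force': 0.0, 'width': 0.0868988134348904}
scene [[458.56671512   0.         321.03912444]
 [  0.         458.56671512 192.91679509]
 [  0.           0.           1.        ]] [ 1.24131504 -0.56136729  0.87601539] [ 0.82291233  0.40565116 -0.17577819 -0.35688157]
top [[454.38539491   0.         318.78094079]
 [  0.         454.38539491 203.41356789]
 [  0.           0.           1.        ]] [ 0.35038073 -0.01870644  1.14283743] [ 0.71367209 -0.69290709  0.07144996 -0.0738026 ]
```

View pics/scene0.png

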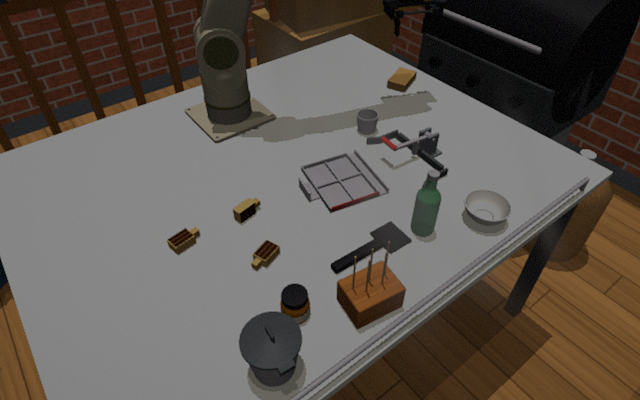

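View pics/top0.png

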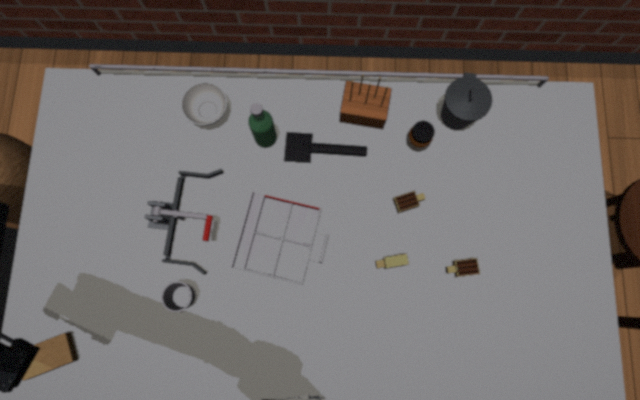

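The scene picture shows the tray at (343,180), the dock at (415,150) and the blocks at (183,238), (246,208) and (266,253). The top picture shows flat blocks at (407,202) and (466,267), one standing block at (396,261), the tray centre near (283,239), and the lever grip at (208,228). I'll zoom in next.

```bash
cat > h.py <<'E'
import numpy as np,cv2
from scipy.spatial.transform import Rotation as R
from bench import read_state,cams
def cam(n):
    c=cams.camera(n);c["R"]=R.from_quat(c["attitude"]).as_matrix();return c
def ray(c,p):
    d=c["R"]@np.linalg.solve(c["K"],[p[0],p[1],1.]);return np.array(c["xyz"]),d/np.linalg.norm(d)
def plane(c,p,z):
    o,d=ray(c,p);return o+d*(z-o[2])/d[2]
def tri(c1,p1,c2,p2):
    o1,d1=ray(c1,p1);o2,d2=ray(c2,p2)
    a=np.linalg.lstsq(np.c_[d1,-d2],o2-o1,rcond=None)[0]
    A,B=o1+a[0]*d1,o2+a[1]*d2
    return (A+B)/2,np.linalg.norm(A-B)
def proj(c,X):
    q=c["K"]@(c["R"].T@(np.asarray(X,float)-c["xyz"]));return q[:2]/q[2]
def crop(img,x0,y0,w,h,k):
    return cv2.resize(img[y0:y0+h,x0:x0+w],None,fx=k,fy=k,interpolation=cv2.INTER_CUBIC)
E
python3 - <<'E'
from h import *
t=cv2.imread("pics/top0.png");s=cv2.imread("pics/scene0.png")
g=lambda i:np.clip((i/255.)**.6*255,0,255).astype(np.uint8)
cv2.imwrite("pics/b.png",g(np.vstack([crop(t,365,180,130,100,6)[:, :780],])[:600]))
a=crop(s,150,180,150,100,5)  #750x500
cv2.imwrite("pics/c.png",g(a))
d=np.vstack([crop(t,130,160,210,140,2.1*1.7 if 0 else 3.5)[:490]]);cv2.imwrite("pics/d.png",g(d))
cv2.imwrite("pics/e.png",g(crop(s,290,110,170,110,4.6)))
E
```

```text
(no output)
```

View pics/b.png

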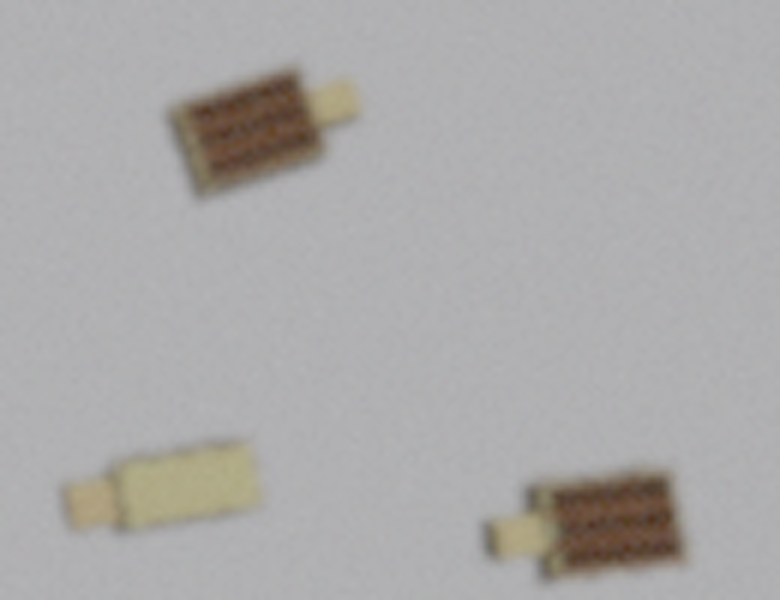

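View pics/c.png

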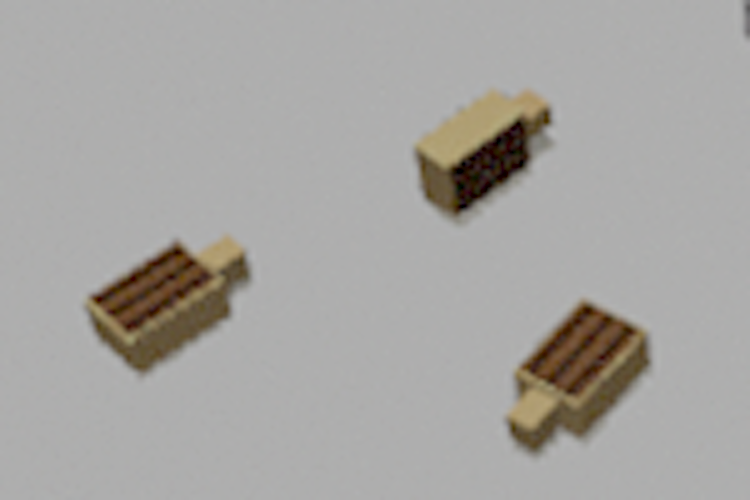

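View pics/d.png

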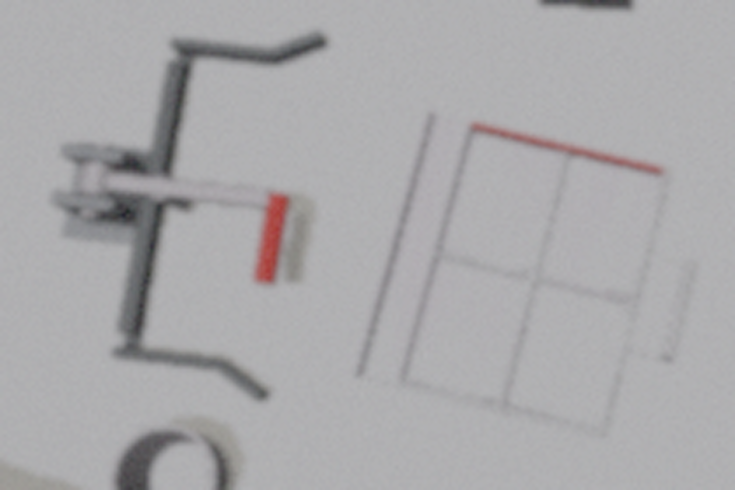

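View pics/e.png

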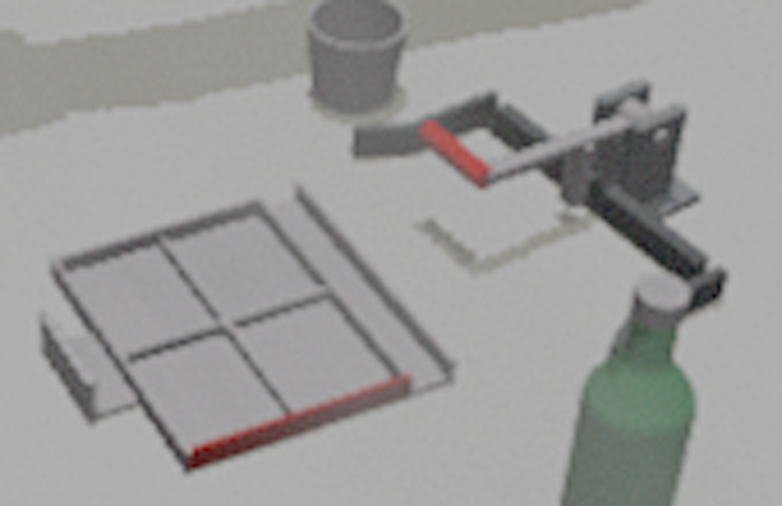

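The crops show two flat blocks, bark up, centred near top px (406,202) and (467,267), with their tongues to the image right and left. The standing block at top px (397,261) has its bark facing +x world and its tongue to +y. The lever is nearly down, with its grip near top px (208,228). The tray's red wall runs from top px (265,196) to (319,209).

```bash
cat >> h.py <<'E'
def comps(m,amin):
    n,l,st,ce=cv2.connectedComponentsWithStats(m.astype(np.uint8))
    return [(st[i,4],ce[i],l==i) for i in range(1,n) if st[i,4]>=amin]
def masks(img):
    b,g,r=[img[...,i].astype(int) for i in range(3)]
    red=(r>90)&(r-g>60)&(r-b>60)
    bark=(r-b>18)&(r<110)&(r-b<90)&(r*10>b*13)
    pale=(r-b>30)&(r>=100)&(g-b>15)&~red
    return red,bark,pale
E
python3 - <<'E'
from h import *
T=cam("top");S=cam("scene")
for nm,c in(("T",T),("S",S)):
    for k,m in zip(("red","bark","pale"),masks(c["img"])):
        for a,ce,l in comps(m,12):
            if nm=="S" and not(150<ce[0]<460 and 100<ce[1]<280):continue
            if nm=="T" and not(150<ce[0]<500 and 160<ce[1]<300):continue
            rc=cv2.minAreaRect(np.argwhere(l)[:,::-1].astype(np.float32))
            print(nm,k,a,np.round(ce,1),np.round(rc[1],1),np.round(cv2.boxPoints(rc).ravel(),1))
# crop readings -> px
b=lambda u,v:(365+u/6-.4,180+v/6-.4);c5=lambda u,v:(150+u/5-.4,180+v/5-.4)
d=lambda u,v:(130+u/3.5-.35,160+v/3.5-.35);e=lambda u,v:(290+u/4.6-.4,110+v/4.6-.4)
P={"tray red/lip-side corner":(d(472,127),e(410,380)),"tray red far":(d(662,172),e(192,462)),
"lip end +x":(d(432,115),e(452,374)),"lip end -x":(d(360,376),e(298,190)),"tray -x -y":(d(605,434),e(60,262)),"plate +x":(d(694,262),e(97,385)),
"plate -x":(d(667,360),e(43,322)),"grip end":(d(265,280),e(425,128)),"grip arm":(d(280,196),e(487,180)),
"fence tip -x":(d(266,397),e(357,132)),"fence corner -x":(d(130,345),e(492,97)),
"c top back":(b(250,445),c5(418,150)),"c top far":(b(120,465),c5(495,92)),"c tongue":(b(66,488),c5(527,92)),
"c front right":(b(262,502),c5(455,168)),"c front left":(b(122,530),c5(525,122))}
for k,(p,q) in P.items():
    X,er=tri(T,p,S,q);print(k,np.round(X*1000),round(er*1000,1))
for n,u in(("stop",((190,60),(142,345))),):
    for q in u: print(n,np.round(plane(T,d(*q),.024)*1000))
E
```

```text
T red 117 [207.1 227.5] [ 4.9 23.7] [202.6 238.7 206.7 215.4 211.5 216.3 207.4 239.6]
T bark 335 [406.2 201.4] [15.  24.9] [393.2 197.5 417.  190.2 421.4 204.5 397.6 211.8]
T bark 21 [306.4 206. ] [19.4  1. ] [297.  204.  297.2 203.1 316.1 207.8 315.8 208.7]
T bark 28 [209.8 228.4] [ 1.2 24.5] [207.  240.  211.4 215.9 212.5 216.1 208.1 240.2]
T bark 353 [466. 267.] [15.6 24.5] [452.5 260.6 476.9 257.9 478.6 273.4 454.2 276.1]
T pale 43 [420.  196.6] [5.7 7.3] [415.7 195.1 422.6 192.8 424.4 198.2 417.5 200.5]
T pale 291 [392.6 261. ] [10.3 31. ] [375.3 258.8 405.8 253.4 407.6 263.5 377.  268.9]
T pale 51 [451.8 268.8] [6. 8.] [448. 266. 456. 266. 456. 272. 448. 272.]
S red 55 [388.3 142. ] [16.4  3.2] [381.2 137.9 383.3 135.5 395.6 146.3 393.5 148.7]
S bark 34 [388.4 144.4] [19.   3.9] [379.5 138.9 381.9 135.9 396.8 147.7 394.4 150.7]
S bark 150 [350.1 202.7] [ 4.2 50.7] [329.9 207.9 377.6 190.9 379.  194.8 331.3 211.8]
S bark 102 [243.  212.2] [14.  28.7] [231.9 210.4 258.9 200.7 263.6 213.9 236.6 223.6]
S bark 450 [182.3 240.5] [18. 33.] [165.4 240.8 192.6 222.1 202.8 237.  175.6 25
[... 483 characters left out ...]
.  247.  175.3 247.8]
S pale 58 [256.1 260.3] [ 7.8 10.8] [251.7 264.6 253.  253.9 260.8 254.8 259.4 265.6]
tray red/lip-side corner [603. 129.  11.] 2.6
tray red far [573. -12.   4.] 1.6
lip end +x [611. 158.   6.] 0.3
lip end -x [420. 198.   9.] 1.1
tray -x -y [386.  25.  12.] 5.1
plate +x [506. -35.  28.] 4.3
plate -x [436. -20.  21.] 1.6
grip end [478. 254.  69.] 2.3
grip arm [537. 250.  65.] 0.0
fence tip -x [404. 262.  18.] 4.0
fence corner -x [436. 358.  24.] 2.5
c top back [ 458. -232.   49.] 14.2
c top far [ 448. -180.   51.] 15.1
c tongue [ 440. -159.   34.] 12.4
c front right [ 446. -227.   22.] 19.7
c front left [ 432. -173.   13.] 14.0
stop [643. 334.  24.]
stop [436. 349.  24.]
```

```bash
cat >> h.py <<'E'
def way(wps,from_=None):
    """waypoints x,y,z (mm), angle of the tool y axis (deg, mod 180): prints turn then shift in row units"""
    s=read_state();p=np.array(s["ee_pos"])*1000;M=R.from_quat(s["eef_rot"]).as_matrix()
    print("t %.1f at"%s["time"],np.round(p,1),"j7 %.2f j1 %.2f"%(s["joint_positions"][6],s["joint_positions"][0]))
    a=np.degrees(np.arctan2(M[1,1],M[0,1]))
    print("yang %.1f"%a, "w %.1f f"%(s["width"]*1000),np.round(s["ft_force"],1))
    for w in wps:
        d=(w[3]-a+90)%180-90;a+=d;t=np.radians(a)
        y=np.array([np.cos(t),np.sin(t),0]);z=np.array([0,0,-1.]);x=np.cross(y,z)
        v=np.array(w[:3])-p;p=np.array(w[:3],float)
        print(w,"yaw %.3f (%.0f rows) shift"%(-d/90,np.ceil(abs(d)/8.5)),np.round([v@x/200,v@y/200,v@z/200],3),"rows",int(np.ceil(np.linalg.norm(v)/49)))
def tray(T):
    red=masks(T["img"])[0]
    for a,ce,l in comps(cv2.dilate((red).astype(np.uint8),np.ones((3,3)))>0,15):pass
E
python3 - <<'E'
from h import *
T=cam("top");S=cam("scene")
print("grip",[np.round(v*1000,1) for v in tri(T,(207.1,227.5),S,(388.3,142))])
b=lambda u,v:(365+u/6-.4,180+v/6-.4);c5=lambda u,v:(150+u/5-.4,180+v/5-.4)
for n,p,q in(("bark-y",(250,445),(455,168)),("bark+y",(120,465),(525,122)),("pale-y",(262,502),(418,150)),("pale+y",(122,530),(495,92))):
    print(n,[np.round(v*1000,1) for v in tri(T,b(*p),S,c5(*q))],np.round(plane(T,b(*p),.04)*1000))
for n,p,q in(("A",(406.2,201.4),(265.5,253.9)),("B",(466,267),(182.3,240.5))):
    print(n,[np.round(v*1000,1) for v in tri(T,p,S,q)],np.round(plane(T,p,.026)*1000))
print(np.round(plane(T,(420.5,196.4),.022)*1000),np.round(plane(T,(451.8,268.8),.022)*1000))
way([(507,252,200,86),(507,252,48,86)])
E
```

```text
grip [array([506.9, 251.6,  70.8]), np.float64(2.3)]
bark-y [array([ 463.6, -226. ,   36.1]), np.float64(4.2)] [ 462. -227.   40.]
bark+y [array([ 453.3, -176. ,   31.2]), np.float64(0.1)] [ 453. -175.   40.]
pale-y [array([ 440. , -232.5,   34.3]), np.float64(0.8)] [ 439. -232.   40.]
pale+y [array([ 426.6, -177.1,   33.4]), np.float64(1.6)] [ 427. -175.   40.]
A [array([ 598. , -235. ,   10.1]), np.float64(2.3)] [ 595. -231.   26.]
B [array([ 437.1, -378.4,   12.8]), np.float64(2.0)] [ 436. -375.   26.]
[ 610. -268.   22.] [ 431. -342.   22.]
t 0.3 at [251.8 571.9 222.3] j7 -0.09 j1 -1.18
yang 66.2 w 86.9 f [-0.4  0.  -0.1]
(507, 252, 200, 86) yaw -0.220 (3 rows) shift [-1.384 -1.507  0.112] rows 9
(507, 252, 48, 86) yaw -0.000 (0 rows) shift [0.   0.   0.76] rows 4
```

```bash
python3 -m crank '0 0 0 -0.075 1; 0 0 0 -0.075 1; 0 0 0 -0.07 1'; python3 -m crank '-0.154 -0.167 0.012 0 1; -0.154 -0.167 0.012 0 1; -0.154 -0.167 0.012 0 1; -0.154 -0.167 0.012 0 1; -0.154 -0.167 0.012 0 1; -0.154 -0.167 0.012 0 1; -0.154 -0.167 0.012 0 1; -0.154 -0.167 0.014 0 1; -0.152 -0.171 0.014 0 1; 0 0 0 0 1'
python3 - <<'E'
from h import *
way([(507,252,200,86),(507,252,50,86)])
c=cam("scene");cv2.imwrite("pics/f.png",c["img"])
E
```

```text
time: 0.6
ee_pos: [0.2518, 0.572, 0.2225]
eef_rot: [0.032, 0.999, -0.0, -0.0]
ft_force: [0.1, -0.0, 0.1]
width: 0.0871
grip_force: 0.0
time: 1.6
ee_pos: [0.5109, 0.2452, 0.1999]
eef_rot: [0.039, 0.999, -0.001, 0.001]
ft_force: [-0.2, 0.2, -0.1]
width: 0.0872
grip_force: 0.0
t 1.6 at [510.9 245.2 199.9] j7 0.99 j1 -0.65
yang 85.5 w 87.2 f [-0.2  0.2 -0.1]
(507, 252, 200, 86) yaw -0.006 (1 rows) shift [ 0.022  0.033 -0.001] rows 1
(507, 252, 50, 86) yaw -0.000 (0 rows) shift [0.   0.   0.75] rows 4
```

```bash
python3 -m crank '0.022 0.033 0 -0.006 1; 0 0 0.2 0 1; 0 0 0.2 0 1; 0 0 0.2 0 1; 0 0 0.15 0 1; 0 0 0 0 1; 0 0 0 0 0; 0 0 0 0 -1;0 0 0 0 -1;0 0 0 0 -1' 12;  python3 -m crank '0 0 0 0 -1;0 0 0 0 -1;0 0 0 0 -1'
python3 - <<'E'
from h import *
way([])
E
```

```text
time: 2.65
ee_pos: [0.5039, 0.2596, 0.0515]
eef_rot: [0.03, 1.0, 0.001, 0.001]
ft_force: [-1.2, 0.5, 0.2]
width: 0.0626
grip_force: 0.0
time: 2.95
ee_pos: [0.5033, 0.2591, 0.0503]
eef_rot: [0.03, 1.0, 0.0, 0.0]
ft_force: [-0.9, 0.8, 0.2]
width: 0.039
grip_force: 0.0
t 3.0 at [503.3 259.1  50.3] j7 0.99 j1 -0.65
yang 86.6 w 39.0 f [-0.9  0.8  0.2]
```

```bash
python3 -m crank '-0.018 -0.036 0 0 -0.1;0 0 0 0 -0.4;0 0 0 0 -1;0 0 0 0 -1;0 0 0 0 -1;0 0 0 0 -1;0 0 0 0 -1;0 0 0 0 -1' 12
python3 - <<'E'
from h import *
way([])
import math
print([(round(382-130*math.cos(a)-252),round(130*math.sin(a)-9)) for a in (.1,.3,.5,.7,.9,1.1,1.15)])
E
```

```text
time: 3.75
ee_pos: [0.5064, 0.2519, 0.0501]
eef_rot: [0.03, 1.0, 0.0, 0.0]
ft_force: [0.6, 1.4, -0.1]
width: 0.0155
grip_force: 12.0
t 3.8 at [506.4 251.9  50.1] j7 1.01 j1 -0.64
yang 86.6 w 15.5 f [ 0.6  1.4 -0.1]
[(1, 4), (6, 29), (16, 53), (31, 75), (49, 93), (71, 107), (77, 110)]
```

```bash
python3 -m crank '0 .012 -.083 0 -1;0 .027 -.094 0 -1;0 .04 -.088 0 -1;0 .053 -.082 0 -1;0 .065 -.073 0 -1;0 .075 -.062 0 -1;0 .083 -.05 0 -1;0 0 0 0 -1;0 0 0 0 -1'; python3 -m crank '0 0 0 0 1;0 0 0 0 1;0 0 0 0 1;0 0 0 0 1;0 0 -0.2 0 1;0 0 -0.2 0 1; 0 0 0 0 1; 0 0 0 0 1'
python3 - <<'E'
from h import *
T=cam("top");S=cam("scene")
way([(560,-130,260,0)])
cv2.imwrite("pics/g.png",S["img"])
for nm,c in(("T",T),("S",S)):
    for a,ce,l in comps(masks(c["img"])[0],12):print(nm,a,ce)
E
```

```text
time: 4.65
ee_pos: [0.5128, 0.3216, 0.1593]
eef_rot: [0.031, 1.0, 0.0, 0.002]
ft_force: [0.1, -7.6, 14.6]
width: 0.0153
grip_force: 12.0
time: 5.45
ee_pos: [0.5109, 0.3229, 0.2372]
eef_rot: [0.03, 1.0, 0.001, 0.001]
ft_force: [-0.2, 0.4, -0.6]
width: 0.0715
grip_force: 0.0
t 5.5 at [510.1 322.3 235.3] j7 0.89 j1 -0.73
yang 86.6 w 79.4 f [ 0.2 -0.3  0.8]
(560, -130, 260, 0) yaw 0.962 (11 rows) shift [-2.262  0.25  -0.124] rows 10
```

View pics/g.png

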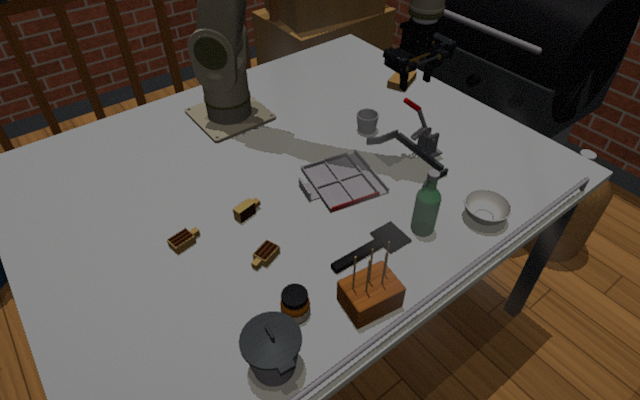

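```bash
sed -i 's/red=(r>90)&(r-g>60)&(r-b>60)/red=(r>60)\&(r>2.2*g)\&(r>2.2*b)/' h.py
python3 - <<'E'
from h import *
way([(510,322,235,101),(489,-194,200,101),(489,-194,30,101),(456,-201,31,101),(415,-209,37,101)])
E
```

```text
t 5.5 at [510.1 322.3 235.3] j7 0.89 j1 -0.73
yang 86.6 w 79.4 f [ 0.2 -0.3  0.8]
(510, 322, 235, 101) yaw -0.160 (2 rows) shift [ 0.001 -0.001  0.001] rows 1
(489, -194, 200, 101) yaw -0.000 (0 rows) shift [ 0.595 -2.513  0.175] rows 11
(489, -194, 30, 101) yaw -0.000 (0 rows) shift [0.   0.   0.85] rows 4
(456, -201, 31, 101) yaw -0.000 (0 rows) shift [ 0.169 -0.003 -0.005] rows 1
(415, -209, 37, 101) yaw -0.000 (0 rows) shift [ 0.209 -0.    -0.03 ] rows 1
```

```bash
python3 -m crank '0 0 0 -.08 -.6;0 0 0 -.08 -.6;.0425 -.1795 .0125 0 -.6;.0425 -.1795 .0125 0 -.6;.0425 -.1795 .0125 0 -.6;.0425 -.1795 .0125 0 -.6;.0425 -.1795 .0125 0 -.6;.0425 -.1795 .0125 0 -.6;.0425 -.1795 .0125 0 -.6'; python3 -m crank '.0425 -.1795 .0125 0 -.6;.0425 -.1795 .0125 0 -.6;.0425 -.1795 .0125 0 -.6;.0425 -.1795 .0125 0 -.6;.0425 -.1795 .0125 0 -.6;.0425 -.1795 .0125 0 -.6;.0425 -.1795 .0125 0 -.6;0 0 0 0 -.6;0 0 0 0 -.6; 0 0 0 0 -.6';python3 - <<'E'
from h import *
way([(489,-194,30,101),(456,-201,31,101),(415,-209,37,101)])
E
```

```text
time: 6.45
ee_pos: [0.4991, 0.063, 0.2176]
eef_rot: [-0.096, 0.995, -0.0, -0.001]
ft_force: [0.5, -0.0, 0.4]
width: 0.0233
grip_force: 0.0
time: 7.45
ee_pos: [0.4894, -0.1921, 0.2008]
eef_rot: [-0.096, 0.995, 0.0, -0.001]
ft_force: [0.3, -0.3, 0.6]
width: 0.0173
grip_force: 0.0
t 7.5 at [ 489.4 -192.1  200.8] j7 2.11 j1 -0.15
yang 101.1 w 17.3 f [ 0.3 -0.3  0.6]
(489, -194, 30, 101) yaw 0.001 (1 rows) shift [ 0.004 -0.009  0.854] rows 4
(456, -201, 31, 101) yaw -0.000 (0 rows) shift [ 0.169 -0.003 -0.005] rows 1
(415, -209, 37, 101) yaw -0.000 (0 rows) shift [ 0.209 -0.    -0.03 ] rows 1
```

```bash
python3 -m crank '.004 -.009 .2 0 -.6;0 0 .2 0 -.6;0 0 .2 0 -.6;0 0 .2 0 -.6;0 0 .054 0 -.6;0 0 0 0 -.6;.04 0 0 0 -.6;.04 0 -.002 0 -.6;.04 0 -.004 0 -.6;.04 0 -.005 0 -.6'; python3 -m crank '.04 0 -.008 0 -.6;.04 0 -.008 0 -.6;.04 0 -.008 0 -.6;.04 0 -.006 0 -.6;.03 0 0 0 -.6;0 0 -.1 0 -.6;0 0 -.2 0 -.6;0 0 -.2 0 -.6;-.2 0 -.2 0 -.6;-.1 0 0 0 -.6';python3 - <<'E'
from h import *
T=cam("top");S=cam("scene");way([])
cv2.imwrite("pics/h.png",np.vstack([crop(T["img"],340,180,160,110,5)[:, :]])) 
cv2.imwrite("pics/i.png",crop(S["img"],150,160,150,110,5))
E
```

```text
time: 8.45
ee_pos: [0.4575, -0.2018, 0.034]
eef_rot: [-0.095, 0.995, -0.0, 0.001]
ft_force: [-0.6, 0.0, 0.6]
width: 0.0174
grip_force: 0.2
time: 9.45
ee_pos: [0.4785, -0.1983, 0.1794]
eef_rot: [-0.096, 0.995, -0.001, 0.004]
ft_force: [1.8, -0.3, -0.5]
width: 0.0173
grip_force: 0.0
t 9.6 at [ 477.2 -197.1  175.1] j7 2.13 j1 -0.14
yang 101.1 w 17.4 f [-0.1 -0.2  0.4]
```

View pics/i.png

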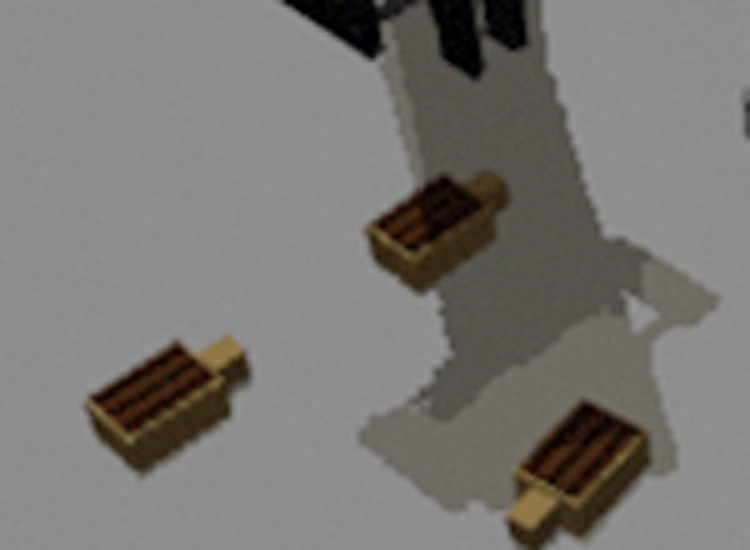

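The toppled block now lies bark up at crop (425,220), tongue to +y. All three blocks are flat.

```bash
cat >> h.py <<'E'
def blocks(T,show=True):
    out=[];img=T["img"];_,bark,pale=masks(img)
    for a,ce,l in comps(bark,200):
        if a>500:continue
        rc=cv2.boxPoints(cv2.minAreaRect(np.argwhere(l)[:,::-1].astype(np.float32)))
        q=np.array([plane(T,p,.026)[:2]*1000 for p in rc]);m=q.mean(0)
        e=[q[1]-q[0],q[2]-q[1]];n=[np.linalg.norm(v) for v in e]
        if not(45<max(n)<70 and 28<min(n)<50):continue
        u=e[int(np.argmax(n))]/max(n)
        sc=[]
        for s in(1,-1):
            px=proj(T,np.r_[(m+s*u*39)/1000,.022]).round().astype(int);v=img[px[1]-1:px[1]+2,px[0]-1:px[0]+2].astype(float).mean((0,1));sc.append(v[2]-v[0])
        if sc[1]>sc[0]:u=-u
        an=np.degrees(np.arctan2(u[1],u[0]));out.append((m,an))
        if show:print("block",np.round(m,1),"tongue %.1f"%an,"size",np.round(n,1),"pale",np.round(sc))
    return out
def tray(T,near=None,show=True):
    red=masks(T["img"])[0];best=None
    for a,ce,l in comps(cv2.morphologyEx(red.astype(np.uint8),cv2.MORPH_CLOSE,np.ones((5,5))),20):
        (c,wh,_)=rc=cv2.minAreaRect(np.argwhere(l)[:,::-1].astype(np.float32))
        if max(wh)<40:continue
        b=cv2.boxPoints(rc);i=0 if np.linalg.norm(b[1]-b[0])<np.linalg.norm(b[2]-b[1]) else 1
        P=plane(T,(b[i]+b[(i+1)%4])/2,.016)[:2]*1000;Q=plane(T,(b[(i+2)%4]+b[(i+3)%4])/2,.016)[:2]*1000
        y=P-Q if P[1]>Q[1] else Q-P;L=np.linalg.norm(y);y/=L;x=np.array([y[1],-y[0]])
        o=(P+Q)/2-96*x;an=np.degrees(np.arctan2(x[1],x[0]));best=(o,an,x,y)
        if show:
            print("tray",np.round(o,1),"yaw %.1f"%an,"len %.1f"%L)
            for cx in(38,-58):
                for cy in(37,-37):print("  cell",cx,cy,np.round(o+cx*x+cy*y,1))
    return best
E
python3 - <<'E'
from h import *
T=cam("top");S=cam("scene");blocks(T);tray(T)
c5=lambda u,v:(150+u/5-.4,160+v/5-.4)
q=np.array([plane(S,c5(*p),.026)[:2]*1000 for p in((370,232),(443,178),(483,208),(418,257))]);print(q.round(),q.mean(0))
way([(436,-375,160,8.6),(436,-375,13,8.6)])
E
```

```text
block [ 594.3 -228.9] tongue -69.7 size [52.6 37.8] pale [12.  9.]
[[ 405. -242.]
 [ 393. -191.]
 [ 426. -186.]
 [ 437. -232.]] [ 415.09434944 -212.66444418]
t 9.7 at [ 474.1 -198.3  173.8] j7 2.13 j1 -0.14
yang 101.0 w 17.2 f [-0.7 -1.3 -1.5]
(436, -375, 160, 8.6) yaw -0.973 (11 rows) shift [0.845 0.321 0.069] rows 4
(436, -375, 13, 8.6) yaw 0.000 (1 rows) shift [0.    0.    0.735] rows 3
```

```bash
python3 -m crank '0 0 0 .0934 .5;0 0 0 .0934 .5;0 0 0 .0934 .5;0 0 0 .0934 .5;0 0 0 .0934 .5;0 0 0 .0934 .5;0 0 0 .0934 .5;0 0 0 .0934 .5;0 0 0 .0934 .5;0 0 0 .0934 .5'; python3 -m crank '0 0 0 .0934 .5;-.169 -.064 0 0 .5;-.169 -.064 0 0 .5;-.169 -.064 0 0 .5;-.169 -.064 0 0 .5;-.169 -.064 0 0 .5;0 0 0 0 .5;0 0 0 0 .5';python3 - <<'E'
from h import *
T=cam("top");S=cam("scene");blocks(T);tray(T)
way([(436,-375,160,8.6),(436,-375,13,8.6)])
cv2.imwrite("pics/j.png",T["img"]);cv2.imwrite("pics/j2.png",S["img"])
E
```

```text
time: 10.65
ee_pos: [0.4732, -0.1987, 0.1736]
eef_rot: [0.598, 0.801, -0.0, -0.001]
ft_force: [0.7, 0.1, 0.4]
width: 0.0649
grip_force: 0.0
time: 11.45
ee_pos: [0.4346, -0.3756, 0.1736]
eef_rot: [0.654, 0.757, -0.0, -0.001]
ft_force: [0.1, -0.0, -0.2]
width: 0.065
grip_force: 0.0
block [ 595.7 -231.5] tongue -69.7 size [58.2 38.6] pale [56. -2.]
block [ 411.  -207.5] tongue 102.2 size [57.3 37.6] pale [ 8. 53.]
t 11.6 at [ 436.1 -373.9  173.8] j7 0.95 j1 0.04
yang 8.5 w 65.1 f [-0.9  0.7 -0.4]
(436, -375, 160, 8.6) yaw -0.001 (1 rows) shift [-0.005 -0.001  0.069] rows 1
(436, -375, 13, 8.6) yaw -0.000 (0 rows) shift [0.    0.    0.735] rows 3
```

View pics/j.png

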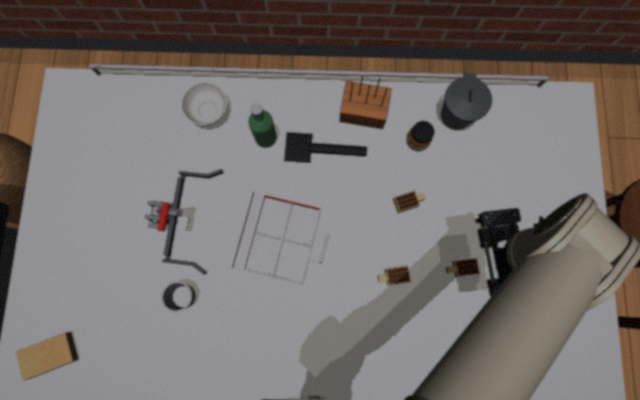

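B is still at (466,267), C is at (397,275) bark up, and the tray is where it was. Grasping B.

```bash
python3 -m crank '0 -.003 .2 0 .5;0 0 .2 0 .5;0 0 .2 0 .5;0 0 .2 0 .5;0 0 0 0 .5;0 0 0 0 .5;0 0 0 0 -1;0 0 0 0 -1;0 0 0 0 -1;0 0 0 0 -1' 20; python3 -m crank '0 0 0 0 -1;0 0 0 0 -1;0 0 -.1 0 -1;0 0 -.2 0 -1;0 0 -.2 0 -1;0 0 0 0 -1;0 0 0 0 -1';sed -i 's/red=masks(T\["img"\])\[0\];best=None/b,g,r=[T["img"][...,i].astype(float) for i in range(3)];red=(r>1.3*g)\&(r>1.3*b)\&(r>70);best=None/; s/if max(wh)<40:continue/if not(45<max(wh)<70 and min(wh)<8):continue/' h.py;python3 - <<'E'
from h import *
T=cam("top");S=cam("scene");blocks(T);r=tray(T)
way([])
E
```

```text
time: 12.55
ee_pos: [0.4362, -0.3751, 0.0151]
eef_rot: [0.653, 0.758, 0.0, 0.001]
ft_force: [-0.6, -0.3, 0.2]
width: 0.0412
grip_force: 0.0
time: 13.25
ee_pos: [0.4362, -0.375, 0.1148]
eef_rot: [0.653, 0.758, 0.0, 0.001]
ft_force: [-0.8, 0.2, -1.5]
width: 0.0396
grip_force: 20.0
block [ 595.3 -231.6] tongue -69.7 size [58.2 37.8] pale [55. -3.]
block [ 410.9 -207.3] tongue 101.0 size [57.2 37.4] pale [ 7. 52.]
tray [493.6  78.1] yaw -12.0 len 138.9
  cell 38 37 [538.4 106.5]
  cell 38 -37 [523.1  34.1]
  cell -58 37 [444.5 126.3]
  cell -58 -37 [429.2  53.9]
t 13.3 at [ 435.3 -374.3  113.1] j7 0.99 j1 0.06
yang 8.5 w 39.9 f [ 0.   0.1 -0.6]
```

```bash
python3 -m crank '0 0 -.1 .0877 -1;0 0 -.1 .0877 -1;0 0 0 .0877 -1;0 0 0 .0877 -1;0 0 0 .0877 -1;0 0 0 .0877 -1;0 0 0 .0877 -1;0 0 0 .0877 -1;0 0 0 .0877 -1;0 0 0 .0877 -1';python3 -m crank '0 0 0 .0877 -1;0 0 0 .0877 -1;0 0 0 .0877 -1;0 0 0 .0877 -1;0 0 0 0 -1;0 0 0 0 -1'
python3 - <<'E'
from h import *
T=cam("top");blocks(T);r=tray(T)
way([(538.4,106.5,150,78),(538.4,106.5,18.5,78)])
E
```

```text
time: 14.35
ee_pos: [0.4352, -0.3744, 0.1528]
eef_rot: [0.986, 0.167, -0.001, -0.001]
ft_force: [0.4, 0.1, -0.8]
width: 0.0401
grip_force: 20.0
time: 14.95
ee_pos: [0.4354, -0.3747, 0.1534]
eef_rot: [0.995, -0.102, -0.001, -0.0]
ft_force: [-0.3, -0.7, -1.1]
width: 0.0398
grip_force: 20.0
block [ 595.3 -231.6] tongue -69.7 size [58.2 37.8] pale [55. -3.]
tray [493.7  78.2] yaw -12.0 len 138.9
  cell 38 37 [538.5 106.5]
  cell 38 -37 [523.1  34.1]
  cell -58 37 [444.6 126.5]
  cell -58 -37 [429.2  54.1]
t 15.0 at [ 435.5 -374.7  153.6] j7 -0.79 j1 -0.23
yang -101.8 w 39.4 f [-0.2  0.7 -0.2]
(538.4, 106.5, 150, 78) yaw 0.002 (1 rows) shift [ 0.003 -2.46   0.018] rows 11
(538.4, 106.5, 18.5, 78) yaw -0.000 (0 rows) shift [0.    0.    0.658] rows 3
```

```bash
python3 -m crank '.003 -.164 .018 0 -1;0 -.164 0 0 -1;0 -.164 0 0 -1;0 -.164 0 0 -1;0 -.164 0 0 -1;0 -.164 0 0 -1;0 -.164 0 0 -1;0 -.164 0 0 -1;0 -.164 0 0 -1;0 -.164 0 0 -1';python3 -m crank '0 -.164 0 0 -1;0 -.164 0 0 -1;0 -.164 0 0 -1;0 -.164 0 0 -1;0 -.164 0 0 -1;0 0 0 0 -1;0 0 0 0 -1;0 0 0 0 -1';python3 - <<'E'
from h import *
T=cam("top");r=tray(T)
way([(538.4,106.5,19,78)])
E
```

```text
time: 16.0
ee_pos: [0.5046, -0.0528, 0.1506]
eef_rot: [0.995, -0.103, 0.0, -0.0]
ft_force: [0.4, 0.1, -0.8]
width: 0.0396
grip_force: 20.0
time: 16.8
ee_pos: [0.5385, 0.1049, 0.1507]
eef_rot: [0.995, -0.105, -0.0, 0.0]
ft_force: [0.1, -0.5, -0.1]
width: 0.0399
grip_force: 20.0
t 16.9 at [538.5 104.8 150.7] j7 -1.74 j1 -1.20
yang -102.1 w 40.2 f [ 0.7 -0.1 -1.2]
(538.4, 106.5, 19, 78) yaw -0.001 (1 rows) shift [-0.002 -0.008  0.659] rows 3
```

```bash
python3 -m crank '-.002 -.008 .2 0 -1;0 0 .2 0 -1;0 0 .15 0 -1;0 0 .06 0 -1;0 0 .049 0 -1;0 0 0 0 -1;0 0 0 0 -1';python3 -m crank '0 0 0 0 .1;0 0 0 0 .1;0 0 0 0 .15;0 0 -.05 0 .15;0 0 -.15 0 .2;0 0 -.2 0 .4;0 0 -.2 0 .5;0 .1 0 0 .5;0 0 0 0 .5'
python3 - <<'E'
from h import *
way([(410.9,-207.4,160,11.5)])
E
```

```text
time: 17.55
ee_pos: [0.5394, 0.1078, 0.02]
eef_rot: [0.995, -0.105, 0.001, -0.0]
ft_force: [0.5, -0.1, 0.4]
width: 0.04
grip_force: 20.0
time: 18.45
ee_pos: [0.5345, 0.086, 0.1402]
eef_rot: [0.994, -0.106, 0.001, -0.001]
ft_force: [0.5, -0.7, -0.5]
width: 0.0646
grip_force: 0.0
t 18.4 at [534.5  86.  140.2] j7 -1.70 j1 -1.18
yang -102.2 w 64.6 f [ 0.5 -0.7 -0.5]
(410.9, -207.4, 160, 11.5) yaw 0.737 (8 rows) shift [ 1.314  0.898 -0.099] rows 7
```

```bash
python3 -m crank '0 0 0 -.0902 .5;0 0 0 -.0902 .5;0 0 0 -.0902 .5;0 0 0 -.0902 .5;0 0 0 -.0902 .5;0 0 0 -.0902 .5;0 0 0 -.0902 .5;0 0 0 -.0902 .5;0 0 0 -.0902 .5;0 0 0 -.0902 .5';python3 -m crank '0 0 0 -.0902 .5;0 0 0 -.0902 .5;0 0 0 -.0902 .5;0 0 0 -.0902 .5;-.1314 -.0898 -.01 0 .5;-.1314 -.0898 -.01 0 .5;-.1314 -.0898 -.01 0 .5;-.1314 -.0898 -.01 0 .5;-.1314 -.0898 -.01 0 .5;-.1314 -.0898 -.01 0 .5'
python3 -m crank '-.1314 -.0898 -.01 0 .5;-.1314 -.0898 -.01 0 .5;-.1314 -.0898 -.01 0 .5;-.1314 -.0898 -.01 0 .5;0 0 0 0 .5;0 0 0 0 .5;0 0 0 0 .5';python3 - <<'E'
from h import *
T=cam("top");r=tray(T);blocks(T)
way([(411,-207.4,13.5,11.5)])
cv2.imwrite("pics/k.png",crop(T["img"],220,170,220,140,3.6))
E
```

```text
time: 19.45
ee_pos: [0.5338, 0.0884, 0.1381]
eef_rot: [0.822, 0.57, -0.001, -0.0]
ft_force: [0.1, 0.2, 0.5]
width: 0.0655
grip_force: 0.0
time: 20.45
ee_pos: [0.4596, -0.0887, 0.1504]
eef_rot: [0.632, 0.775, -0.0, -0.001]
ft_force: [0.4, 0.3, 0.0]
width: 0.0653
grip_force: 0.0
time: 21.15
ee_pos: [0.4118, -0.2043, 0.1586]
eef_rot: [0.631, 0.776, -0.0, -0.0]
ft_force: [-0.1, 0.4, -1.0]
width: 0.0655
grip_force: 0.0
tray [493.4  77.1] yaw -12.1 len 141.4
  cell 38 37 [538.3 105.3]
  cell 38 -37 [522.9  33. ]
  cell -58 37 [444.4 125.4]
  cell -58 -37 [429.  53.]
block [ 596.5 -233.7] tongue -69.7 size [63.1 38.6] pale [55. -1.]
block [534.7 109.1] tongue -12.0 size [57.7 39.1] pale [53. -2.]
t 21.2 at [ 411.9 -204.2  158.6] j7 0.55 j1 -0.64
yang 11.8 w 65.5 f [0.2 0.5 0.4]
(411, -207.4, 13.5, 11.5) yaw 0.003 (1 rows) shift [-0.015 -0.007  0.725] rows 3
```

View pics/k.png

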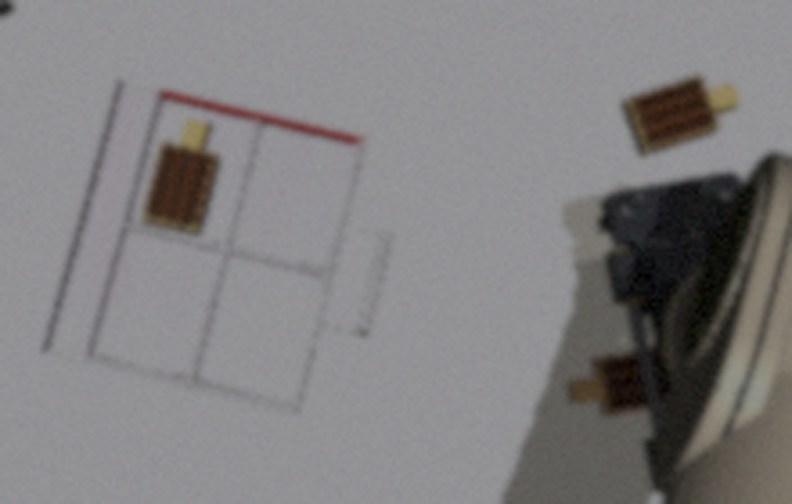

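B sits in its cell at crop (180,185), tongue to the red wall at about tray (34, 40) mm, which is within limits. C is clear at crop (620,385). Grasping it.

```bash
python3 -m crank '-.015 -.007 .15 0 .5;0 0 .2 0 .5;0 0 .2 0 .5;0 0 .175 0 .5;0 0 0 0 .5;0 0 0 0 .5;0 0 0 0 -1;0 0 0 0 -1;0 0 0 0 -1;0 0 0 0 -1' 20; python3 -m crank '0 0 0 0 -1;0 0 0 0 -1;0 0 -.1 0 -1;0 0 -.2 0 -1;0 0 -.2 0 -1;0 0 -.2 0 -1;0 0 0 0 -1';python3 -m crank '0 0 0 .0904 -1;0 0 0 .0904 -1;0 0 0 .0904 -1;0 0 0 .0904 -1;0 0 0 .0904 -1;0 0 0 .0904 -1;0 0 0 .0904 -1;0 0 0 .0904 -1;0 0 0 .0904 -1;0 0 0 .0904 -1';python3 -m crank '0 0 0 .0904 -1;0 0 0 .0904 -1;0 0 0 .0904 -1;0 0 0 .0904 -1;0 0 0 0 -1;0 0 0 0 -1'
python3 - <<'E'
from h import *
T=cam("top");blocks(T);r=tray(T)
o,an,x,y=r;c=o-57*x+37*y
way([(*c,150,an+90),(*c,19,an+90)])
E
```

```text
time: 22.2
ee_pos: [0.4115, -0.2084, 0.0146]
eef_rot: [0.632, 0.775, 0.001, 0.0]
ft_force: [0.7, 0.2, -0.6]
width: 0.0412
grip_force: 0.0
time: 22.9
ee_pos: [0.4133, -0.2096, 0.1581]
eef_rot: [0.632, 0.775, 0.004, 0.003]
ft_force: [-0.0, -0.1, -1.2]
width: 0.0398
grip_force: 20.0
time: 23.9
ee_pos: [0.4104, -0.2084, 0.1531]
eef_rot: [0.985, 0.173, -0.0, -0.0]
ft_force: [0.4, 0.0, -0.9]
width: 0.0399
grip_force: 20.0
time: 24.5
ee_pos: [0.4105, -0.2085, 0.1534]
eef_rot: [0.995, -0.105, -0.0, -0.0]
ft_force: [-0.6, 0.6, -1.0]
width: 0.0396
grip_force: 20.0
block [ 595.7 -232.7] tongue -69.7 size [60.7 37.8] pale [55. -2.]
block [534.8 109.3] tongue -10.8 size [57.3 39.1] pale [53. -2.]
tray [493.6  78.5] yaw -12.2 len 138.9
  cell 38 37 [538.6 106.7]
  cell 38 -37 [523.   34.3]
  cell -58 37 [444.7 126.9]
  cell -58 -37 [429.1  54.6]
t 24.6 at [ 410.6 -208.5  153.5] j7 -1.41 j1 -0.65
yang -102.0 w 39.7 f [ 0.2 -0.4 -0.2]
(np.float64(445.72169754388386), np.float64(126.73100702766493), 150, np.float64(77.81199900046452)) yaw 0.002 (1 rows) shift [-0.182 -1.676  0.018] rows 7
(np.float64(445.72169754388386), np.float64(126.73100702766493), 19, np.float64(77.81199900046452)) yaw -0.000 (0 rows) shift [0.    0.    0.655] rows 3
```

```bash
python3 -m crank '-.0182 -.1676 .002 0 -1;-.0182 -.1676 .002 0 -1;-.0182 -.1676 .002 0 -1;-.0182 -.1676 .002 0 -1;-.0182 -.1676 .002 0 -1;-.0182 -.1676 .002 0 -1;-.0182 -.1676 .002 0 -1;-.0182 -.1676 .002 0 -1;-.0182 -.1676 .002 0 -1;-.0182 -.1676 .002 0 -1';python3 -m crank '0 0 0 0 -1;0 0 0 0 -1;0 0 0 0 -1;0 0 0 0 -1';python3 - <<'E'
from h import *
way([(445.7,126.7,19,78)])
E
```

```text
time: 25.55
ee_pos: [0.4463, 0.1282, 0.1497]
eef_rot: [0.994, -0.105, -0.0, -0.0]
ft_force: [0.7, 0.3, -0.5]
width: 0.0398
grip_force: 20.0
time: 25.95
ee_pos: [0.4464, 0.1257, 0.1499]
eef_rot: [0.994, -0.107, -0.0, -0.0]
ft_force: [1.0, 0.2, -0.7]
width: 0.0396
grip_force: 20.0
t 25.9 at [446.4 125.7 149.9] j7 -2.14 j1 -0.97
yang -102.3 w 39.6 f [ 1.   0.2 -0.7]
(445.7, 126.7, 19, 78) yaw -0.003 (1 rows) shift [-0.005 -0.004  0.654] rows 3
```

Then on to A: tool y at 20°, reached by turning back.

```bash
python3 -m crank '.004 -.004 .2 0 -1;0 0 .2 0 -1;0 0 .15 0 -1;0 0 .06 0 -1;0 0 .044 0 -1;0 0 0 0 -1;0 0 0 0 -1';python3 -m crank '0 0 0 0 .1;0 0 0 0 .1;0 0 0 0 .15;0 0 -.05 0 .15;0 0 -.15 0 .2;0 0 -.2 0 .4;0 0 -.2 0 .5;0 0 -.1 0 .5;0 0 0 0 .5;0 0 0 0 .5'
python3 - <<'E'
from h import *
T=cam("top");S=cam("scene");blocks(T)
way([(595.8,-232.5,160,20.3)])
E
```

```text
time: 26.65
ee_pos: [0.4482, 0.1276, 0.0202]
eef_rot: [0.994, -0.107, 0.001, -0.001]
ft_force: [-0.6, -0.3, -0.7]
width: 0.0397
grip_force: 20.0
time: 27.65
ee_pos: [0.4473, 0.1274, 0.1594]
eef_rot: [0.994, -0.107, 0.0, -0.0]
ft_force: [-0.7, 0.3, -0.1]
width: 0.065
grip_force: 0.0
block [ 596.1 -232.6] tongue -69.7 size [60.7 38.6] pale [54. -2.]
t 27.8 at [446.7 127.  158.3] j7 -2.15 j1 -0.99
yang -102.3 w 65.1 f [ 0.4  0.  -0.6]
(595.8, -232.5, 160, 20.3) yaw 0.638 (7 rows) shift [ 1.945 -0.076 -0.009] rows 8
```

```bash
python3 -m crank '0 0 0 -.0908 .5;0 0 0 -.0908 .5;0 0 0 -.0908 .5;0 0 0 -.0908 .5;0 0 0 -.0908 .5;0 0 0 -.0908 .5;0 0 0 -.0908 .5;0 0 0 -.0908 .5;0 0 0 -.0908 .5;0 0 0 -.0908 .5';python3 -m crank '0 0 0 -.0908 .5;0 0 0 -.0908 .5;0 0 0 -.0908 .5;0 0 0 -.0908 .5;0 0 0 -.0908 .5;-.1768 .007 0 0 .5;-.1768 .007 0 0 .5;-.1768 .007 0 0 .5;-.1768 .007 0 0 .5;-.1768 .007 0 0 .5'
python3 -m crank '-.1768 .007 0 0 .5;-.1768 .007 0 0 .5;-.1768 .007 0 0 .5;-.1768 .007 0 0 .5;-.1768 .007 0 0 .5;-.1768 .007 0 0 .5;0 0 0 0 .5;0 0 0 0 .5;0 0 0 0 .5';python3 - <<'E'
from h import *
T=cam("top");tray(T);blocks(T)
way([(596,-232.6,13.5,20.3)])
cv2.imwrite("pics/l.png",crop(T["img"],220,170,220,140,3.6))
E
```

```text
time: 28.75
ee_pos: [0.4467, 0.1269, 0.1579]
eef_rot: [0.82, 0.572, -0.001, 0.0]
ft_force: [0.1, 0.1, -0.6]
width: 0.0654
grip_force: 0.0
time: 29.75
ee_pos: [0.515, -0.0375, 0.1581]
eef_rot: [0.571, 0.821, -0.001, -0.0]
ft_force: [0.2, 0.8, 0.2]
width: 0.0652
grip_force: 0.0
time: 30.65
ee_pos: [0.5966, -0.2309, 0.1581]
eef_rot: [0.571, 0.821, -0.0, -0.001]
ft_force: [0.2, -0.2, 0.4]
width: 0.0657
grip_force: 0.0
tray [493.4  77. ] yaw -12.0 len 141.4
  cell 38 37 [538.2 105.3]
  cell 38 -37 [522.8  32.9]
  cell -58 37 [444.3 125.3]
  cell -58 -37 [428.9  52.9]
block [534.7 109. ] tongue -10.8 size [57.3 38.5] pale [53.  5.]
block [445.6 128.6] tongue -12.7 size [55.4 38.5] pale [52. -3.]
t 30.7 at [ 596.8 -230.5  158.5] j7 0.93 j1 -0.29
yang 20.4 w 65.2 f [-0.5 -0.5  0.2]
(596, -232.6, 13.5, 20.3) yaw 0.001 (1 rows) shift [-0.008 -0.007  0.725] rows 3
```

View pics/l.png

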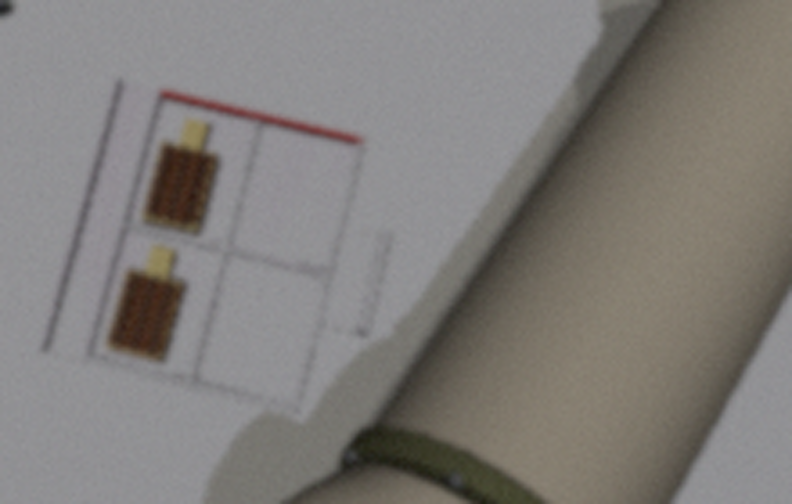

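B and C are seated in the two +y cells at crop (180,190) and (145,315), both tongues to red. Grasping A.

```bash
python3 -m crank '-.003 -.008 .15 0 .5;0 0 .2 0 .5;0 0 .2 0 .5;0 0 .175 0 .5;0 0 0 0 .5;0 0 0 0 .5;0 0 0 0 -1;0 0 0 0 -1;0 0 0 0 -1;0 0 0 0 -1' 20; python3 -m crank '0 0 0 0 -1;0 0 0 0 -1;0 0 -.1 0 -1;0 0 -.2 0 -1;0 0 -.2 0 -1;0 0 -.2 0 -1;0 0 0 0 -1';python3 -m crank '0 0 0 -.0914 -1;0 0 0 -.0914 -1;0 0 0 -.0914 -1;0 0 0 -.0914 -1;0 0 0 -.0914 -1;0 0 0 -.0914 -1;0 0 0 -.0914 -1;0 0 0 0 -1;0 0 0 0 -1;0 0 0 0 -1';python3 - <<'E'
from h import *
T=cam("top");r=tray(T)
c=(524,34)
way([(*c,150,78),(*c,19,78)])
E
```

```text
time: 31.7
ee_pos: [0.5961, -0.2331, 0.0149]
eef_rot: [0.571, 0.821, 0.0, 0.0]
ft_force: [0.8, 0.0, 0.8]
width: 0.0412
grip_force: 0.3
time: 32.4
ee_pos: [0.5978, -0.2348, 0.1597]
eef_rot: [0.571, 0.821, 0.001, 0.004]
ft_force: [0.9, -1.0, -0.7]
width: 0.0396
grip_force: 20.0
time: 33.4
ee_pos: [0.5955, -0.2331, 0.1537]
eef_rot: [0.107, 0.994, 0.0, -0.0]
ft_force: [0.2, -0.8, -0.6]
width: 0.0396
grip_force: 20.0
tray [493.3  76.7] yaw -12.0 len 140.8
  cell 38 37 [538.2 105. ]
  cell 38 -37 [522.8  32.6]
  cell -58 37 [444.3 125. ]
  cell -58 -37 [428.9  52.6]
t 33.5 at [ 595.5 -233.1  153.8] j7 1.85 j1 -0.15
yang 77.8 w 39.7 f [ 0.1 -0.8 -0.5]
(524, 34, 150, 78) yaw -0.003 (1 rows) shift [0.628 1.232 0.019] rows 6
(524, 34, 19, 78) yaw -0.000 (0 rows) shift [0.    0.    0.655] rows 3
```

```bash
python3 -m crank '.0785 .154 .0024 0 -1;.0785 .154 .0024 0 -1;.0785 .154 .0024 0 -1;.0785 .154 .0024 0 -1;.0785 .154 .0024 0 -1;.0785 .154 .0024 0 -1;.0785 .154 .0024 0 -1;.0785 .154 .0024 0 -1';python3 -m crank '0 0 0 0 -1;0 0 0 0 -1;0 0 0 0 -1';python3 - <<'E'
from h import *
T=cam("top");tray(T)
way([(524,34,19,78)])
E
```

```text
time: 34.25
ee_pos: [0.5239, 0.0354, 0.1503]
eef_rot: [0.106, 0.994, 0.0, 0.0]
ft_force: [0.2, 0.8, -1.0]
width: 0.0395
grip_force: 20.0
time: 34.55
ee_pos: [0.5246, 0.0329, 0.1503]
eef_rot: [0.106, 0.994, -0.0, 0.0]
ft_force: [0.3, -1.2, -0.3]
width: 0.04
grip_force: 20.0
t 34.6 at [524.6  32.7 150.3] j7 1.29 j1 -0.61
yang 77.8 w 40.1 f [-0.6  0.1 -0.8]
(524, 34, 19, 78) yaw -0.003 (1 rows) shift [0.004 0.006 0.656] rows 3
```

```bash
python3 -m crank '.003 .004 .2 0 -1;0 0 .2 0 -1;0 0 .15 0 -1;0 0 .06 0 -1;0 0 .045 0 -1;0 0 0 0 -1;0 0 0 0 -1';python3 -m crank '0 0 0 0 .1;0 0 0 0 .1;0 0 0 0 .15;0 0 -.05 0 .15;0 0 -.15 0 .2;0 0 -.2 0 0;0 0 -.2 0 0;0 -.2 -.1 0 0;0 -.2 0 0 0;0 -.2 0 0 0';python3 -m crank '0 -.2 0 0 0;0 -.2 0 0 0;0 -.2 0 0 0;0 0 0 0 0; 0 0 0 0 0'
python3 - <<'E'
from h import *
T=cam("top");S=cam("scene");blocks(T);o,an,x,y=tray(T)
cv2.imwrite("pics/m.png",crop(T["img"],130,160,220,150,3.6))
cv2.imwrite("pics/m2.png",crop(S["img"],280,110,170,110,4.6))
p=o-107*y;print(p)
way([(*p,160,an+90),(*p,18,an+90)])
E
```

```text
time: 35.3
ee_pos: [0.5249, 0.0349, 0.0204]
eef_rot: [0.106, 0.994, 0.0, 0.001]
ft_force: [0.1, 0.6, -1.4]
width: 0.0396
grip_force: 20.0
time: 36.3
ee_pos: [0.4989, -0.0837, 0.1609]
eef_rot: [0.105, 0.994, 0.001, 0.001]
ft_force: [0.1, 0.0, -0.5]
width: 0.0441
grip_force: 0.0
time: 36.8
ee_pos: [0.4735, -0.2003, 0.1598]
eef_rot: [0.106, 0.994, 0.0, 0.0]
ft_force: [-0.0, 0.7, 0.4]
width: 0.0437
grip_force: 0.0
block [534.7 109.1] tongue -12.0 size [57.7 39.1] pale [53. -1.]
block [524.7  35.6] tongue -11.5 size [56.  37.1] pale [54. -2.]
block [445.9 128.5] tongue -12.7 size [54.8 38.5] pale [52. -2.]
tray [493.5  78.2] yaw -12.0 len 138.9
  cell 38 37 [538.4 106.5]
  cell 38 -37 [523.   34.1]
  cell -58 37 [444.5 126.5]
  cell -58 -37 [429.1  54.1]
[471.23668326 -26.41779248]
t 36.9 at [ 474.1 -198.5  159.5] j7 1.77 j1 -0.34
yang 78.0 w 43.5 f [-0.4  1.3 -0.1]
(np.float64(471.23668326148373), np.float64(-26.41779247530853), 160, np.float64(77.99303246543585)) yaw 0.000 (1 rows) shift [ 0.193  0.839 -0.002] rows 4
(np.float64(471.23668326148373), np.float64(-26.41779247530853), 18, np.float64(77.99303246543585)) yaw -0.000 (0 rows) shift [0.   0.   0.71] rows 3
```

View pics/m.png

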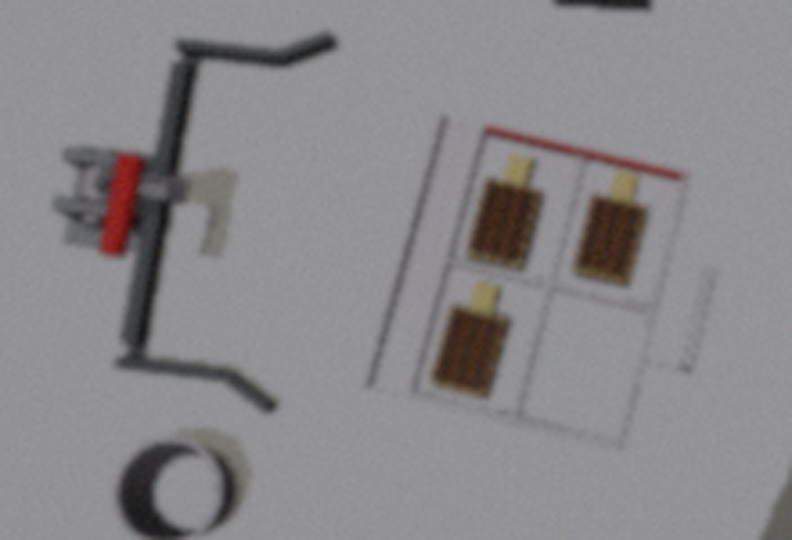

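View pics/m2.png

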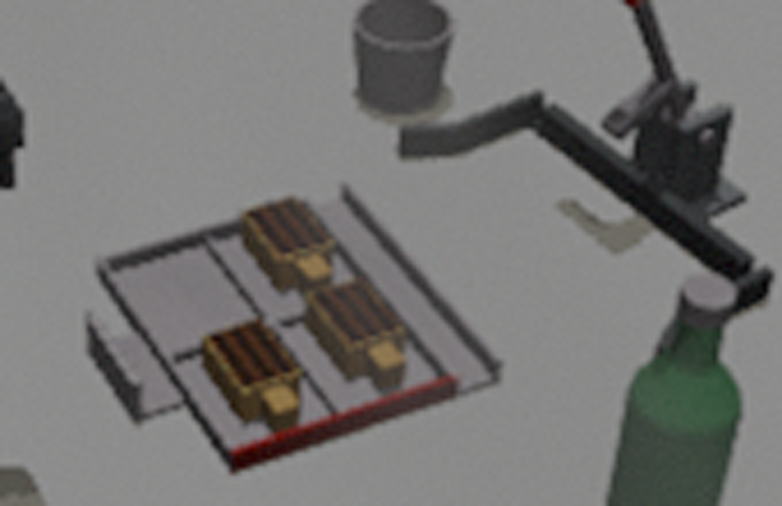

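All three blocks are bark up in their own cells, tongues to red. The plate is at crop (702,319) and the lever is up. Next I'll work out the dock pose and grip the plate.

```bash
python3 -m crank '.0386 .168 0 0 -.31;.0386 .168 0 0 -.31;.0386 .168 0 0 -.31;.0386 .168 0 0 -.31;.0386 .167 0 0 -.31;0 0 0 0 -.31;0 0 0 0 -.31;0 0 0 0 -.31'
python3 - <<'E'
from h import *
T=cam("top");f=lambda u,v:(130+u/3.6-.36,160+v/3.6-.36)
g=lambda u,v,z:(plane(T,f(u,v),z)[:2]*1000).round(1)
print("plate",g(715,268,.032),g(688,370,.032))
print("fences in",g(185,54,.024),g(280,65,.024),g(125,356,.024),g(232,369,.024))
print("stop face bottom",g(198,62,0),g(145,347,0),"top back",g(176,65,.024),g(122,345,.024))
way([(471.2,-26.7,160,78),(471.2,-26.7,18,78)])
E
```

```text
time: 37.7
ee_pos: [0.4711, -0.0277, 0.1594]
eef_rot: [0.105, 0.994, -0.0, 0.0]
ft_force: [-0.5, 0.1, -0.1]
width: 0.0302
grip_force: 0.0
plate [505.7 -37.1] [435.8 -20.6]
fences in [648.4 341.8] [642.3 273.9] [434.6 363.1] [427.9 289.5]
stop face bottom [649.1 339.6] [443. 358.] top back [640.2 347.4] [442.  365.9]
t 37.8 at [471.1 -28.1 159.3] j7 1.34 j1 -0.57
yang 77.9 w 29.7 f [ 0.8 -0.2 -0.2]
(471.2, -26.7, 160, 78) yaw -0.001 (1 rows) shift [ 0.001  0.007 -0.003] rows 1
(471.2, -26.7, 18, 78) yaw -0.000 (0 rows) shift [0.   0.   0.71] rows 3
```

```bash
python3 -m crank '0 .005 .2 0 -.31;0 0 .2 0 -.31;0 0 .2 0 -.31;0 0 .107 0 -.31;0 0 0 0 -.31;0 0 0 0 -1;0 0 0 0 -1;0 0 0 0 -1;0 0 0 0 -1;0 0 0 0 -1' 40
python3 - <<'E'
from h import *
T=cam("top");o,an,x,y=tray(T)
way([(471.2,-26.7,18,85),(513,26,18,85),(522.4,136,18,85)])
E
```

```text
time: 38.75
ee_pos: [0.472, -0.0271, 0.0188]
eef_rot: [0.105, 0.994, 0.0, 0.001]
ft_force: [-2.0, -2.9, 8.4]
width: 0.0061
grip_force: 40.0Traceback (most recent call last):
  File "<stdin>", line 2, in <module>
TypeError: cannot unpack non-iterable NoneType object
```

Run:
```python
from h import *
T=cam("top");cv2.imwrite("pics/n.png",crop(T["img"],130,160,220,150,3.6))
way([(472,-27,18.8,85),(513,26,18.8,85),(522.4,136,18.8,85)])
```

```text
t 38.9 at [472.  -27.1  18.9] j7 1.47 j1 -0.52
yang 77.9 w 5.4 f [-2.  -2.2  7.9]
(472, -27, 18.8, 85) yaw -0.079 (1 rows) shift [0.    0.001 0.   ] rows 1
(513, 26, 18.8, 85) yaw -0.000 (0 rows) shift [-0.181  0.282  0.   ] rows 2
(522.4, 136, 18.8, 85) yaw -0.000 (0 rows) shift [0.001 0.552 0.   ] rows 3
```

View pics/n.png

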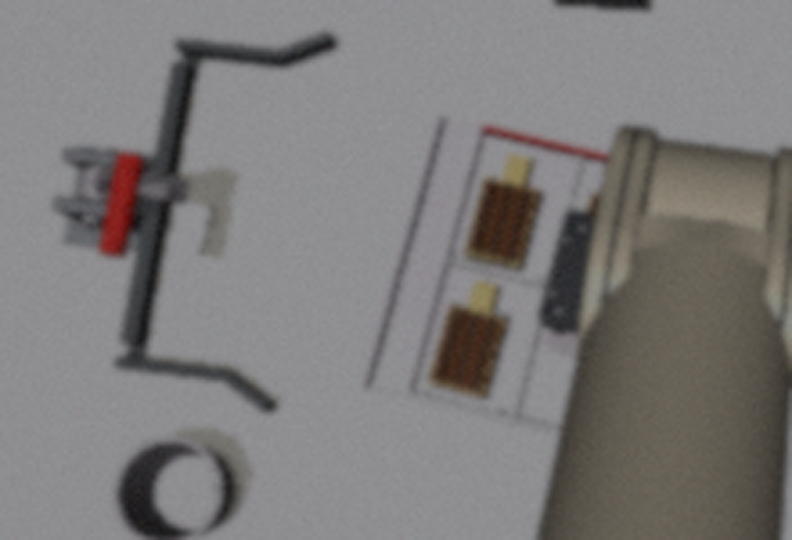

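The plate is gripped and the tray hasn't shifted. Dragging it to the dock mouth.

```bash
python3 -m crank '0 0 0 -.016 -1;0 0 0 -.016 -1;0 0 0 -.016 -1;0 0 0 -.016 -1;0 0 0 -.015 -1;-.0226 .0353 0 0 -1;-.0226 .0353 0 0 -1;-.0226 .0353 0 0 -1;-.0226 .0353 0 0 -1;-.0226 .0353 0 0 -1';python3 -m crank '-.0226 .0353 0 0 -1;-.0226 .0353 0 0 -1;-.0226 .0353 0 0 -1;0 0 0 0 -1;0 0 0 0 -1'
python3 - <<'E'
from h import *
T=cam("top");S=cam("scene");a=blocks(T)
way([(513,26,18.8,85),(522.4,136,18.8,85)])
b,g,r=[T["img"][...,i].astype(float) for i in range(3)];m=(r>1.3*g)&(r>1.3*b)&(r>70)
for A,ce,l in comps(m,8):
    q=np.argwhere(l)[:,::-1]
    if 180<ce[0]<340 and 170<ce[1]<260:print(A,ce,q.min(0),q.max(0))
cv2.imwrite("pics/o.png",crop(T["img"],130,160,220,150,3.6))
E
```

```text
time: 39.85
ee_pos: [0.4964, 0.003, 0.0188]
eef_rot: [0.044, 0.999, -0.002, -0.001]
ft_force: [-9.5, -15.8, 24.0]
width: 0.0056
grip_force: 40.3
time: 40.35
ee_pos: [0.5125, 0.0249, 0.0188]
eef_rot: [0.043, 0.999, -0.001, 0.0]
ft_force: [-3.5, -8.2, 15.8]
width: 0.0056
grip_force: 40.5
block [551.  170.5] tongue -1.3 size [57.8 39.9] pale [53.  8.]
block [467.1 174.1] tongue -3.3 size [69.2 39.8] pale [36.  5.]
t 40.5 at [512.6  25.   18.8] j7 1.51 j1 -0.56
yang 85.1 w 5.7 f [-3.9 -7.5 16. ]
(513, 26, 18.8, 85) yaw 0.001 (1 rows) shift [-0.002  0.005  0.   ] rows 1
(522.4, 136, 18.8, 85) yaw -0.000 (0 rows) shift [0.001 0.552 0.   ] rows 3
57 [250.35087719 190.78947368] [237 189] [264 192]
```

```bash
cat >> h.py <<'E'
def redline(T):
    b,g,r=[T["img"][...,i].astype(float) for i in range(3)];w=np.clip(r-1.15*np.maximum(g,b),0,None)
    m=(r>1.3*g)&(r>1.3*b)&(r>70)
    for A,ce,l in comps(m,8):
        q=np.argwhere(l)[:,::-1]
        if not(170<ce[0]<340 and 165<ce[1]<225) or np.ptp(q[:,0])<np.ptp(q[:,1]):continue
        cols=np.arange(q[:,0].min(),q[:,0].max()+1);y0=int(ce[1])
        P=[]
        for c in cols:
            rr=np.arange(y0-8,y0+12);ww=w[rr,c]*(ww_:=1)
            if ww.sum()>0:P.append(plane(T,(c,(rr*ww).sum()/ww.sum()),.012)[:2]*1000)
        P=np.array(P);k=np.polyfit(P[:,1],P[:,0],1)
        print("red y %.0f..%.0f"%(P[:,1].min(),P[:,1].max()),"yaw %.1f"%-np.degrees(np.arctan(k[0])),"x at mid %.1f"%P[:,0].mean(),"ends",P[0].round(1),P[-1].round(1))
E
python3 - <<'E'
from h import *
T=cam("top");redline(T)
E
```

```text
red y 129..199 yaw -2.5 x at mid 614.2 ends [615.8 198.8] [612.9 129.5]
```

View pics/o.png

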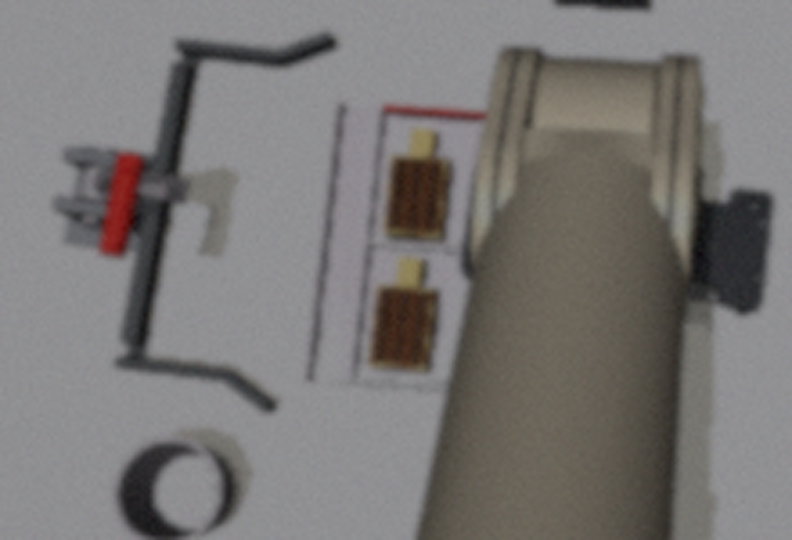

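The tray's lip (crop (342,103) to (311,380)) is about 3–4° off the stop bar, so I'll turn the tray back a little and check.

```bash
python3 -m crank '0 0 0 .012 -1;0 0 0 .012 -1;0 0 0 .012 -1;0 0 0 0 -1;0 .04 0 0 -1;0 .04 0 0 -1;0 0 0 0 -1'
python3 - <<'E'
from h import *
T=cam("top");S=cam("scene");redline(T);blocks(T)
way([])
E
```

```text
time: 41.2
ee_pos: [0.5148, 0.0414, 0.0188]
eef_rot: [0.071, 0.997, -0.001, 0.0]
ft_force: [-3.8, -6.3, 15.9]
width: 0.0054
grip_force: 40.2
red y 156..210 yaw -6.4 x at mid 627.4 ends [630.7 210.1] [624.6 155.8]
block [569.2 182.8] tongue -7.3 size [68.8 39.4] pale [46.  2.]
t 41.3 at [514.8  41.4  18.9] j7 1.43 j1 -0.59
yang 81.8 w 5.5 f [-3.6 -6.1 15.7]
```

```bash
python3 -m crank '0 0 0 -.013 -1;0 .05 0 0 -1;0 .05 0 0 -1;0 .05 0 0 -1;0 .05 0 0 -1;0 0 0 0 -1'
python3 - <<'E'
from h import *
T=cam("top");S=cam("scene");redline(T);blocks(T)
way([(522.4,136,18.8,83)])
cv2.imwrite("pics/p.png",np.hstack([crop(T["img"],140,160,160,120,2.6),crop(S["img"],300,100,160,120,2.3)[:312] if 0 else crop(S["img"],300,90,145,120,2.6)]))
E
```

```text
time: 41.9
ee_pos: [0.5204, 0.0812, 0.0189]
eef_rot: [0.061, 0.998, -0.001, 0.001]
ft_force: [-0.4, -5.3, 12.6]
width: 0.0055
grip_force: 40.0
red y 218..247 yaw -6.6 x at mid 636.0 ends [637.4 246.6] [634.3 218. ]
block [570.4 230.1] tongue -1.3 size [56.1 29. ] pale [19.  5.]
t 42.0 at [520.4  81.2  18.9] j7 1.37 j1 -0.64
yang 83.0 w 5.4 f [ 0.1 -5.2 12.3]
(522.4, 136, 18.8, 83) yaw -0.000 (1 rows) shift [0.023 0.273 0.   ] rows 2
```

View pics/p.png

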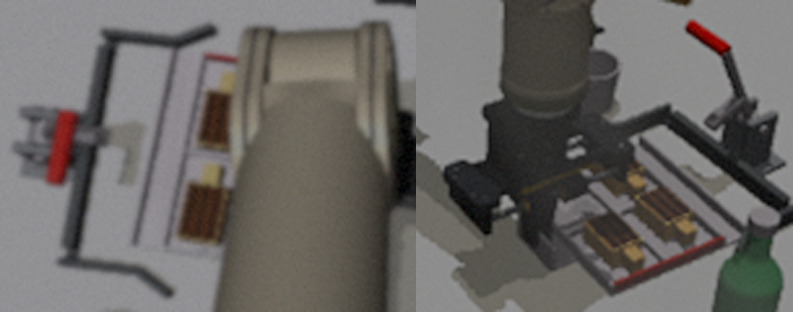

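The tray has entered between the fences but sits a few mm toward +x and about 1.5° clockwise. Correcting while pushing in.

```bash
python3 -m crank '.015 .01 0 -.01 -1;.015 .01 0 -.01 -1;.004 .04 0 0 -1;.004 .04 0 0 -1;.004 .04 0 0 -1;.002 .04 0 0 -1;0 0 0 0 -1'
python3 - <<'E'
from h import *
T=cam("top");S=cam("scene");redline(T)
way([(522.4,136,18.8,85)])
cv2.imwrite("pics/q.png",np.hstack([crop(T["img"],140,160,160,120,2.6),crop(S["img"],300,90,145,120,2.6)]))
E
```

```text
time: 42.7
ee_pos: [0.5152, 0.1177, 0.0189]
eef_rot: [0.046, 0.999, -0.001, 0.001]
ft_force: [1.3, -6.8, 11.2]
width: 0.0057
grip_force: 40.0
red y 277..287 yaw -6.4 x at mid 627.8 ends [628.5 287. ] [627.3 276.6]
t 42.8 at [515.2 117.7  18.9] j7 1.32 j1 -0.69
yang 84.7 w 5.9 f [ 0.8 -6.5 10.8]
(522.4, 136, 18.8, 85) yaw -0.003 (1 rows) shift [-0.028  0.094  0.   ] rows 1
```

```bash
python3 -m crank '-.005 .03 0 0 -1;-.005 .03 0 0 -1;-.003 .02 0 0 -1;0 0 0 0 -1'; python3 -m crank '0 .015 0 0 -1;0 0 0 0 -1'; python3 -m crank '0 .015 0 0 -1;0 0 0 0 -1'
python3 - <<'E'
from h import *
way([])
E
```

```text
time: 43.2
ee_pos: [0.5189, 0.1319, 0.0189]
eef_rot: [0.046, 0.999, -0.001, 0.0]
ft_force: [-2.0, -12.7, 15.2]
width: 0.0059
grip_force: 40.0
time: 43.4
ee_pos: [0.5191, 0.1345, 0.0188]
eef_rot: [0.046, 0.999, -0.001, 0.0]
ft_force: [-1.9, -12.8, 15.8]
width: 0.0058
grip_force: 40.0
time: 43.6
ee_pos: [0.5193, 0.1352, 0.0189]
eef_rot: [0.047, 0.999, -0.003, 0.0]
ft_force: [-3.3, -19.3, 20.5]
width: 0.0057
grip_force: 40.0
t 43.6 at [519.3 135.2  18.9] j7 1.29 j1 -0.71
yang 84.6 w 5.7 f [ -3.3 -19.3  20.5]
```

```bash
python3 -m crank '0 .015 0 0 -1;0 0 0 0 -1;0 -.015 0 0 -1;0 0 0 0 -.3;0 0 0 0 -.3;0 0 0 0 -.3;0 -.02 -.1 0 -.3;0 0 -.2 0 -.3;0 0 -.2 0 -.3;0 0 -.2 0 -.3'; python3 -m crank '0 -.2 0 0 0;0 -.2 0 0 0;0 -.2 0 0 0;0 -.2 0 0 0;0 -.2 0 0 0;0 0 0 0 0;0 0 0 0 0'
python3 - <<'E'
from h import *
T=cam("top");S=cam("scene");redline(T);tray(T);blocks(T)
way([(507,322,250,85)])
b,g,r=[T["img"][...,i].astype(int) for i in range(3)]
for n,c in(("T",T),("S",S)):
    for A,ce,l in comps(masks(c["img"])[0],20):print(n,A,ce.round(1))
cv2.imwrite("pics/q.png",np.hstack([crop(T["img"],140,160,160,120,2.6),crop(S["img"],300,90,145,120,2.6)]))
E
```

```text
time: 44.6
ee_pos: [0.5175, 0.1372, 0.1591]
eef_rot: [0.045, 0.999, -0.0, -0.001]
ft_force: [0.8, 0.8, -0.5]
width: 0.0302
grip_force: 0.0
time: 45.3
ee_pos: [0.4997, -0.0625, 0.1577]
eef_rot: [0.046, 0.999, 0.0, -0.0]
ft_force: [0.3, 0.1, -0.6]
width: 0.0439
grip_force: 0.0
red y 163..305 yaw -4.5 x at mid 624.1 ends [630.4 305.2] [618.5 163.1]
tray [527.4 241.7] yaw -5.1 len 142.1
  cell 38 37 [568.5 275.3]
  cell 38 -37 [562.  201.5]
  cell -58 37 [472.9 283.7]
  cell -58 -37 [466.4 210. ]
block [570.5 203.5] tongue -3.9 size [69.5 39.9] pale [47. -1.]
t 45.4 at [500.  -61.  157.6] j7 1.58 j1 -0.54
yang 84.9 w 43.6 f [0.3 0.3 0.3]
(507, 322, 250, 85) yaw -0.001 (1 rows) shift [ 0.132  1.911 -0.462] rows 9
T 185 [163.3 215.9]
S 80 [411.9 104.2]
```

View pics/q.png

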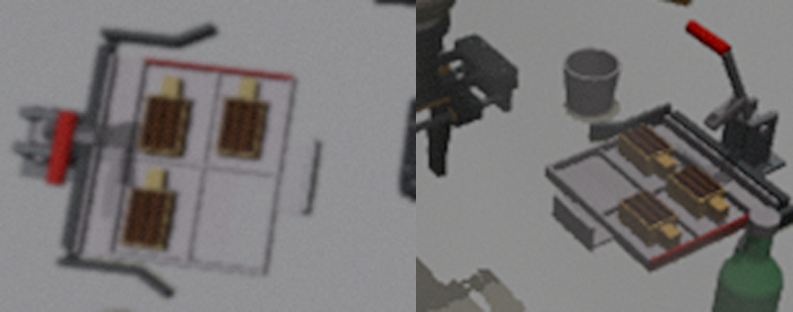

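The tray is home against the stop at (527,242), yaw −5.1°, with the blocks still in place. Now to lower the lever.

Run:
```python
from h import *
T=cam("top");S=cam("scene")
X,e=tri(T,(163.3,215.9),S,(411.9,104.2));print(X*1000,e*1000)
way([(506,-61,260,85),(X[0]*1000,X[1]*1000,260,85),(X[0]*1000,X[1]*1000,X[2]*1000-12,85)])
```

```text
[514.01732424 321.81730187 175.42202388] 2.373365351354897
t 45.5 at [500.1 -61.  157.7] j7 1.58 j1 -0.54
yang 84.9 w 43.5 f [0.1 0.2 0.2]
(506, -61, 260, 85) yaw -0.001 (1 rows) shift [-0.029  0.003 -0.512] rows 3
(np.float64(514.0173242367002), np.float64(321.8173018676348), 260, 85) yaw -0.000 (0 rows) shift [0.127 1.91  0.   ] rows 8
(np.float64(514.0173242367002), np.float64(321.8173018676348), np.float64(163.42202388469357), 85) yaw -0.000 (0 rows) shift [0.    0.    0.483] rows 2
```

```bash
python3 -m crank '0 0 -.2 0 0;0 0 -.2 0 0;0 0 -.11 0 0;.0082 .1594 0 0 0;.0082 .1594 0 0 0;.0082 .1594 0 0 0;.0082 .1594 0 0 0;.0082 .1594 0 0 0;.0082 .1594 0 0 0;.0082 .1594 0 0 0';python3 -m crank '.0082 .1594 0 0 0;.0082 .1594 0 0 0;.0082 .1594 0 0 0;.0082 .1594 0 0 0;.0082 .1594 0 0 0;0 0 0 0 0;0 0 0 0 0;0 0 0 0 0'
python3 - <<'E'
from h import *
way([(514,322,166,85)])
E
```

```text
time: 46.5
ee_pos: [0.5085, 0.1632, 0.2598]
eef_rot: [0.045, 0.999, 0.0, -0.0]
ft_force: [0.1, -0.1, 0.6]
width: 0.0435
grip_force: 0.0
time: 47.3
ee_pos: [0.5154, 0.3196, 0.2598]
eef_rot: [0.046, 0.999, -0.0, -0.0]
ft_force: [0.3, -1.2, 0.1]
width: 0.0434
grip_force: 0.0
t 47.3 at [515.4 319.6 259.8] j7 0.92 j1 -0.91
yang 84.7 w 43.4 f [ 0.3 -1.2  0.1]
(514, 322, 166, 85) yaw -0.003 (1 rows) shift [0.008 0.011 0.469] rows 2
```

```bash
python3 -m crank '.006 .009 .2 0 0;0 0 .2 0 0;0 0 .069 0 0;0 0 0 0 -.3;0 0 0 0 -1;0 0 0 0 -1;0 0 0 0 -1;0 0 0 0 -1' 12;  python3 -m crank '0 -.083 .05 0 -1;0 -.075 .062 0 -1;0 -.065 .073 0 -1;0 -.053 .082 0 -1;0 -.04 .088 0 -1;0 -.027 .094 0 -1;0 -.012 .083 0 -1;0 0 0 0 -1'
python3 - <<'E'
from h import *
T=cam("top");redline(T);way([])
E
```

```text
time: 48.1
ee_pos: [0.515, 0.3221, 0.1674]
eef_rot: [0.046, 0.999, 0.0, 0.001]
ft_force: [-1.1, -2.0, 5.0]
width: 0.0153
grip_force: 12.0
time: 48.9
ee_pos: [0.5082, 0.2518, 0.0587]
eef_rot: [0.046, 0.999, 0.0, 0.0]
ft_force: [2.8, 2.3, -2.1]
width: 0.0154
grip_force: 12.0
red y 163..305 yaw -5.0 x at mid 622.8 ends [630.4 305.2] [618.3 163.1]
t 49.0 at [508.2 251.8  59.4] j7 1.05 j1 -0.82
yang 84.8 w 15.9 f [ 3.   2.2 -2.5]
```

```bash
python3 -m crank '0 0 .02 0 -1;0 0 .02 0 -1;0 0 0 0 -1'; python3 -m crank '0 0 .02 0 -1;0 0 0 0 -1'; python3 -m crank '0 0 .02 0 -1;0 0 0 0 -1'
```

```text
time: 49.25
ee_pos: [0.5081, 0.2515, 0.0515]
eef_rot: [0.046, 0.999, 0.0, 0.0]
ft_force: [2.4, 1.3, -2.0]
width: 0.0155
grip_force: 12.0
time: 49.45
ee_pos: [0.5085, 0.2516, 0.0485]
eef_rot: [0.046, 0.999, 0.0, 0.001]
ft_force: [-0.8, -0.9, 6.8]
width: 0.0159
grip_force: 12.0
time: 49.65
ee_pos: [0.5092, 0.2515, 0.0451]
eef_rot: [0.046, 0.999, 0.001, 0.001]
ft_force: [0.6, -2.4, 10.5]
width: 0.0154
grip_force: 12.0
```

```bash
python3 -m crank '0 0 .02 0 -1;0 0 0 0 -1;0 0 0 0 -.3;0 0 0 0 -.3;0 0 0 0 -.3;0 0 -.1 0 -.3;0 0 -.2 0 -.3;0 0 -.2 0 -.3;0 0 -.2 0 -.3'; python3 -m crank '0 -.2 0 0 0;0 -.2 0 0 0;0 -.2 0 0 0;0 -.2 0 0 0;0 -.2 0 0 0;0 -.2 0 0 0;0 -.2 0 0 0;0 -.2 0 0 0;0 0 0 0 0;0 0 0 0 0'
python3 - <<'E'
from h import *
T=cam("top");S=cam("scene");tray(T);blocks(T);way([])
C={}
for n,c in(("T",T),("S",S)):
    for A,ce,l in comps(masks(c["img"])[0],20):
        print(n,A,ce.round(1))
        if n not in C:C[n]=(c,ce)
print([v*1000 for v in tri(*C["T"],*C["S"])])
cv2.imwrite("pics/r.png",np.hstack([crop(T["img"],140,160,160,120,2.6),crop(S["img"],300,90,145,120,2.6)]))
E
```

```text
time: 50.55
ee_pos: [0.5074, 0.2511, 0.1808]
eef_rot: [0.046, 0.999, -0.0, -0.0]
ft_force: [-0.2, 0.9, -0.2]
width: 0.0303
grip_force: 0.0
time: 51.55
ee_pos: [0.4783, -0.0677, 0.1795]
eef_rot: [0.047, 0.999, 0.0, -0.0]
ft_force: [-0.7, 0.8, 0.6]
width: 0.0436
grip_force: 0.0
tray [527.8 241.7] yaw -5.1 len 142.1
  cell 38 37 [568.9 275.2]
  cell 38 -37 [562.4 201.5]
  cell -58 37 [473.3 283.7]
  cell -58 -37 [466.7 210. ]
block [577.  277.9] tongue 1.1 size [61.4 41.8] pale [12. -0.]
t 51.6 at [478.7 -66.  179.4] j7 1.55 j1 -0.54
yang 84.8 w 43.8 f [ 0.5  0.5 -0.1]
T 152 [207.7 229. ]
S 60 [388.9 144.7]
[array([506.00791509, 254.24643316,  58.76656351]), np.float64(0.8924191722593624)]
```

View pics/r.png

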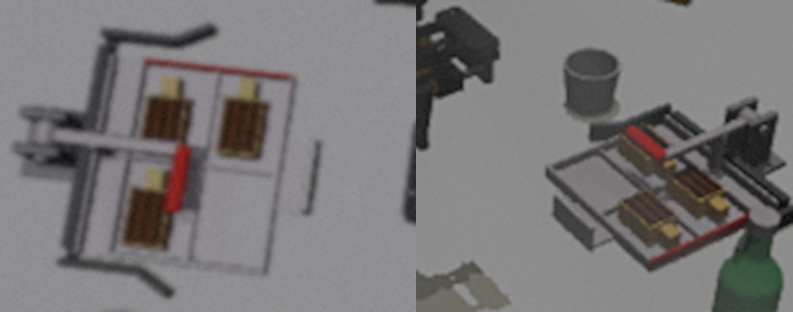

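The lever is level: its grip measures 59 mm high, against 60 mm for a fully lowered arm. The tray is home and all blocks are in their cells with tongues to red. Handing in.

```bash
python3 -c "
from bench import workorder
print(workorder.close_job())"
```

```text
the job is handed in; nothing more can be done
None
```

I've handed the job in, though the hand-in returned no verdict. By my last camera measurements, the three blocks present lie bark up in their own cells with tongues to the red wall, the tray is home against the stop, and the lever is fully down.

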